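# Load the sensor burn-in rack and bring its supply up to the set mark

### The job

Load the sensor test rack. The rail is live, so first roll the supply's thumbwheel back until its output is all the way down at zero; then hang every sensor node on the table by its lip over the rail, swung down so that it hangs flat and square against the rest strip below and is let go; only then roll the thumbwheel up until the meter's needle stands at the set index. Leave the plain junction box (the one without a lip) and the other things on the table where they are.

Things in the scene. Friction and masses are not known exactly. Their poses are not given: they have to be found in the camera images.
- rack: Fixed test rack, front to the robot (-x), yaw up to 0.15. Origin on the table below its rail's front face; y along the rail. Rail: upright aluminium strip 6 mm thick, 28 high, 460 long, front face at x 0, open space behind. Posts at y +-220 mm, 121 mm high. Rubber rest strip below, z 30 to 50 mm, front face x -2 mm. A hung node swings against it by its weight, underside 22 mm above the table.
- rail (a point): Middle of the rail's top edge, centre of its 6 mm thickness, 98 mm above the table. Lips may sit up to 170 mm either side of it along the rail. Axes as the rack's.
- supply: Fixed desk supply, grey box 150 (x) by 140 (y) by 85 (z) mm with all controls on its top panel. It stands left or right of the rack, yaw up to 0.3. Origin: centre of its underside; front is -x.
- wheel_top (a point): Top of the thumbwheel: x 0, y -35, z 97 mm of the supply. Rubber-rimmed disc, radius 34 mm, 12 mm thick, axle along the supply's y at z 63 mm, standing 12 mm out of a 56 by 17 mm slot in the flat top panel. The meter's white drum beside it (y 9 to 59 mm) stands 20 mm out of the panel. Axes as the supply's.
- wheel (a joint): Thumbwheel angle, rad: 0 (stop, output zero) to 1.9 (stop, full). It grows as the wheel's top is rolled to the supply's +x (away from its front). It stays where it is left. About 1 N at the rim turns it: press lightly (3 to 15 N) on its top with a fingertip and stroke along x; 34 mm of stroke is 1 rad.
- needle_tip (a point): Tip of the meter's needle, a black bar 3 mm wide lying along the supply's y on the white convex scale drum beside the wheel. It is fixed to the wheel's axle, 41 mm from it, and turns with the wheel: at wheel 0 it leans 0.95 rad from upright to the supply's -x (front).
- index_mark (a point): Tip of the set index, a small dark steel tab on the same drum, at the far edge of the scale from the wheel (supply y +44 mm), 41 mm from the axle. It is fixed during a run; the needle tip comes to this very point when set right.
- index (a joint): Angle of the set index about the same axle, rad, counted like the wheel's: the needle is at the index when the wheel's angle equals it.
- node1: Sensor node: white box 60 (x) by 56 (y) by 80 (z) mm, 0.2 to 0.35 kg, upright; may be absent (None). Origin: centre of underside; z up; dome and vents on its front (-x). On its back (+x), flush with the top, an aluminium lip 40 mm wide: a 4 mm plate reaching back 13 mm, then a 4 mm leg down 8 mm that flares outward 7 mm more, leaving a 9 mm gap to the back. Grip across the 56 mm, from above.
- node2: Another sensor node just like node1. It may be absent (None).
- node3: Another sensor node just like node1. It may be absent (None).
- node4: Another sensor node just like node1. It may be absent (None).
- lip1 (a point): Point in the middle of the lip's underside, in the middle of the 9 mm gap, 34.5 mm behind the node's centre and 76 mm above its underside; when the node hangs it lies on the rail's top edge. Axes as the node's.
- lip2 (a point): The same point of node2's lip as lip1 is of node1's.
- lip3 (a point): The same point of node3's lip as lip1 is of node1's.
- lip4 (a point): The same point of node4's lip as lip1 is of node1's.
- plain_box: Plain junction box, white, 60 by 56 by 80 mm, standing upright, with no lip and a round knock-out on its top: to be left alone. Origin: centre of its underside.
- mug: Black mug, 78 mm wide, 88 mm high, standing; a bystander. Origin: centre of its underside.
- phone_a: Black phone, 146 by 72 by 9 mm, lying flat; a bystander. Origin: centre of its underside.
- powerbank: White power bank, 105 by 62 by 22 mm, lying flat behind the rack; a bystander. Origin: centre of its underside.
- elbow_a: Grey conduit elbow, 22 mm thick, about 80 mm over all, lying on the table; a bystander. Origin: near its middle, at the table.
- elbow_b: Another such elbow; a bystander. Origin: near its middle, at the table.
- screwdriver: Screwdriver, 190 mm long, lying behind the rack; a bystander. Origin: on the table near its middle.
- carton: Fixed open white carton of odds and ends, 140 by 150 by 85 mm, with a flap hanging out at its back (+x), on the other side of the rack from the supply. Origin: centre of its underside.
Things that resemble listed ones, but are neither listed nor needed, are in the scene too. What is shaped like the node4 but red is not meant.

How it is judged:
By the outcome, as a careful person would: the job done as asked, in the order asked, and still so for the second after the job is handed in, with the robot touching nothing.
Of node1, node2, node3, node4 only 3 to 4 are there at a start; the rules pass over those that are not, and their reading is None.
At some moment in a run one of node1, node2, node3, node4 may be knocked a few centimetres aside while the robot is not near it.
It also fails if it takes over 210 s, if anything falls off the work surface, if the arm or the gripper's body presses on something with over 40 N, if the wrist force passes 120 N, or if a joint passes its speed limit or range.

### The arm

A 6-joint arm with a two-finger parallel gripper is mounted at the origin on the work surface. World frame = base frame: x ahead of the robot, y to its left, z up, the work surface at z = 0. Lengths are in m, angles in rad, forces in N, time in s.
With the tool pointing down it reaches from about 0.35 to 1 m from the base axis. Payload 7.1 kg.
Tool frame: the origin (TCP) lies between the finger pads; the fingertips stand 11 mm ahead of it and the grasp point (between the pads) lies 8 mm behind it (bot.tips_ahead is the distance from the TCP to the fingertips, in m); y points along the fingers, z is the direction in which the jaws open and shut, and the axes are right-handed (so a half turn about y gives the same grasp; the last joint's range is limited). The gripper opens to 85 mm and grips with 20 to 120 N. Pads are 22 mm wide; open, the fingers measure 114 mm over their backs; the gripper's body (76 mm by 85 mm) begins 54 mm behind the grasp point. The pads swing forward as they close: fully open they stand 13 mm farther back than shut.
Start: joints at [-1.289, 0.423, 1.63, -0, 1.089, -0.019], TCP at [0.185, -0.597, 0.242] pointing down, gripper open.
Joint ranges: [-3, 3], [-0.9, 2.11], [0.09, 2.58], [-1.31, 4.45], [0.11, 2.69], [-2.54, 2.54]. Speed limits (rad/s): [2.39, 2.39, 3.01, 3.14, 3.14, 3.14].

### API

Orientations are given as a rotation vector (axis times angle).
In Python, from station import bot, read_camera, close_job gives the robot as it stands.
- The arm moves only by the tool drive_tool, never from a script. Its argument "plan" is a list of rows, each an object with "linear": the shift along the tool's x, y, z scaled (see below), a list of three; "rotation": the turn, a rotation vector about the tool's x, y, z scaled (see below), a list of three. A call has 1 to 12 rows; each row shifts and turns the commanded pose from where the row before left it, along the tool's axes as they then stand; what a row does not reach is not made up. The controller multiplies each number of a shift by 0.05 m and each number of a turn by 0.08 rad. A row lasts 1/8 s, in which the tool goes at most 62.5 mm and 10.7 degrees, less where a joint would pass 70% of its speed; a pose out of reach is approached as far as the arm can. A call with a number of a shift or a turn outside -1 to 1 is refused whole. A call with a gripper value outside its range is refused whole. "jaw" is the closure, from -1 (fully open) to 1 (shut), so that 0 is half open, set as the call begins (left out, the last holds). The fingers move at their own pace and stop on an object; "newtons" is the grip in N (left out, the last holds). Time passes only in rows, so rows that do not move let the fingers close. It gives the time, the measured TCP pose, the force and the opening at its end, in the units of the state.
- bot.read_state(): the state, without advancing time (a new reading comes with each control period).
- read_camera(name): name is "scene" or "top" or "wrist"; returns a dict with "img" (480x640x3 uint8, red, green, blue), "range_z" (480x640 float32, m along the optical axis (not along the pixel's ray), 0 where there is no reading), "fx", "fy", "cx", "cy" (pixels), "k1" (the pictures are not rectified: a ray, as slopes to the right and down, at radius r is drawn at 1 + k1 r^2 times it, then the intrinsics apply), "rvec" (rotation vector, rad) and "tvec" (3), from world to camera coordinates, as OpenCV has them; the wrist camera has in their place "hand_eye" (4x4, takes a point from camera to tool coordinates, whose origin is the TCP and whose axes are the tool frame's). Camera axes: x right, y down, z forward; pixel columns grow to the right and rows downward; lengths in m; the calibration is good to about 2 mm. A picture is of the moment at which its call begins: read the wrist's pose just before it.
- close_job(): hands the job in, once; it reports no verdict.
The state is a dict: "t": time; "joints": joint angles; "qvel": joint speeds; "joint_efforts": joint torques, N m; "position": TCP position; "ee_rot": TCP orientation; "contact_force": force on the tool from outside, world axes, zero at the start; "torque": the same for the moment, N m; "opening": finger opening in m.
Only numpy, scipy, OpenCV 4.12 (cv2) and the standard library are available. Lean on these libraries where they do the work, as an engineer would, in place of code of your own. Each camera call takes 0.05 s, during which the arm holds its last target. There are 200 camera calls.

## Working session

There is one attempt and no reset: what is moved stays moved. The work goes in short steps, Python scripts to look and compute and a tool call to move; the robot and the scene stay as the last step left them, time stands still between calls to the robot, and variables do not carry over. Pictures are saved under pics/ and viewed, about 12 in all and at most 16, crops included, and the job is handed in when it is done.

Besides the shell and the picture viewer there is one more tool, called in YAML: its name, and indented under it one key for each argument. drive_tool: Moves the arm, as the interface text tells. Its arguments: {"type":"object","properties":{"plan":{"type":"array","items":{"type":"object","properties":{"linear":{"type":"array","items":{"type":"number"}},"rotation":{"type":"array","items":{"type":"number"}}}}},"jaw":{"type":"number"},"newtons":{"type":"number"}},"required":["plan"]}

```bash
ls; mkdir -p pics; cat > h.py <<'E'
import numpy as np, cv2
from scipy.spatial.transform import Rotation as R
from station import bot, read_camera, close_job
def pose():
    s=bot.read_state(); return np.array(s["position"]), R.from_rotvec(s["ee_rot"]), s
def cam(name):
    p,r,s=pose(); c=read_camera(name)
    if name=="wrist":
        T=np.eye(4); T[:3,:3]=r.as_matrix(); T[:3,3]=p; M=T@np.array(c["hand_eye"])
    else:
        M=np.eye(4); Rm=R.from_rotvec(np.ravel(c["rvec"])).as_matrix(); M[:3,:3]=Rm.T; M[:3,3]=-Rm.T@np.ravel(c["tvec"])
    c["M"]=M; return c
def K(c): return np.array([[c["fx"],0,c["cx"]],[0,c["fy"],c["cy"]],[0,0,1.]]), np.array([c["k1"],0,0,0,0.])
def rays(c,uv):
    k,d=K(c); n=cv2.undistortPoints(np.float64(uv).reshape(-1,1,2),k,d)[:,0]
    return np.c_[n,np.ones(len(n))]
def onplane(c,uv,z):
    d=rays(c,uv)@c["M"][:3,:3].T; o=c["M"][:3,3]; return o+d*((z-o[2])/d[:,2])[:,None]
def cloud(c):
    v,u=np.mgrid[0:480,0:640]; d=rays(c,np.c_[u.ravel(),v.ravel()])*c["range_z"].ravel()[:,None]
    P=d@c["M"][:3,:3].T+c["M"][:3,3]; P[c["range_z"].ravel()==0]=np.nan; return P.reshape(480,640,3)
def proj(c,P):
    q=(np.atleast_2d(P)-c["M"][:3,3])@c["M"][:3,:3]; k,d=K(c)
    return cv2.projectPoints(q,np.zeros(3),np.zeros(3),k,d)[0][:,0]
def save(n,img): cv2.imwrite("pics/"+n+".png",img[:,:,::-1])
E
python3 - <<'E'
from h import *
import pickle
for n in("scene","top"):
    c=cam(n); save(n+"0",c["img"]); pickle.dump(c,open(n+"0.pkl","wb")); print(n,c["M"].round(3).tolist(),c["fx"],c["k1"],(c["range_z"]>0).mean())
p,r,s=pose();print(s, r.as_matrix().round(3))
E
```

```text
pics
scene [[0.388, 0.598, -0.701, 1.539], [0.922, -0.253, 0.294, -0.42], [-0.002, -0.761, -0.649, 1.024], [0.0, 0.0, 0.0, 1.0]] 512.7829294349447 -0.09572308065031397 0.99517578125
top [[-0.039, -0.977, 0.21, 0.251], [-0.999, 0.039, -0.003, 0.017], [-0.006, -0.21, -0.978, 1.183], [0.0, 0.0, 0.0, 1.0]] 500.8932065818965 0.028389065022227506 0.9960970052083333
{'t': 0.1, 'joints': array([-1.28902831e+00,  4.23779582e-01,  1.63060050e+00, -1.09477377e-05,
        1.08861293e+00, -1.90075277e-02]), 'qvel': array([-5.12640931e-04, -2.44209564e-05, -2.34351267e-03, -1.91873298e-03,
       -7.35152094e-04,  5.39245518e-04]), 'joint_efforts': array([ 8.81204596e-04, -5.58420539e+01, -2.82445157e+01,  3.28171461e-05,
        2.98860294e-03, -6.31886095e-06]), 'position': array([ 0.18504798, -0.59647861,  0.24161909]), 'ee_rot': array([-0.31230562,  2.06107196, -2.05818261]), 'contact_force': array([-0.96012804,  0.03703495, -1.01017074]), 'torque': array([-0.00826744,  0.04475793, -0.01812218]), 'opening': 0.08506563836162005} [[-0.955 -0.     0.296]
 [-0.296  0.001 -0.955]
 [-0.    -1.    -0.001]]
```

View pics/top0.png

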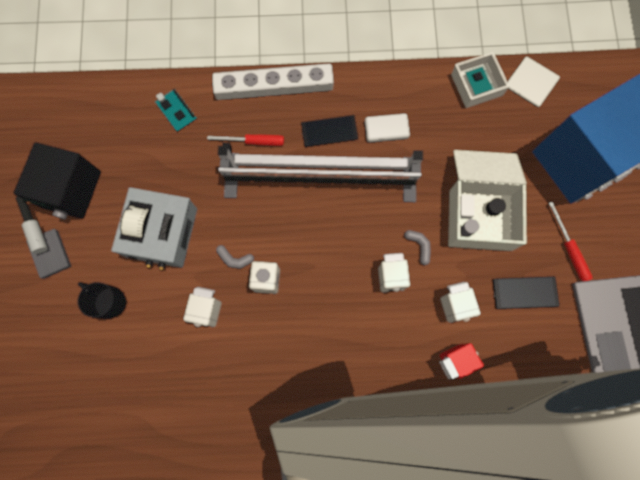

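View pics/scene0.png

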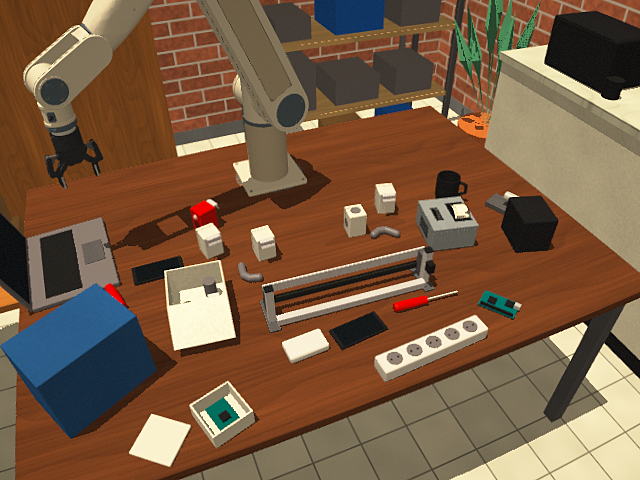

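Candidates in the top view: lipped white nodes are at (202,308), (394,273) and (461,302). The look-alikes are the plain box at (263,277), which has a knock-out and no lip, and the red block at (461,361). Next I measure them, with one close crop as a check.

```bash
cat > m.py <<'E'
from h import *
def node(c,P,uv,w=32,zlo=.071,zhi=.09):
    """top-face points near pixel -> centre, yaw using box+lip outline"""
    u,v=map(int,uv); s=np.s_[max(v-w,0):v+w,max(u-w,0):u+w]
    q=P[s].reshape(-1,3); im=c["img"][s].reshape(-1,3).astype(int)
    k=(q[:,2]>zlo)&(q[:,2]<zhi)&(im.min(1)>90); q=q[k]
    return q
def rect(q):
    (cx,cy),(a,b),an=cv2.minAreaRect(np.float32(q[:,:2]*1000)); return cx/1000,cy/1000,a,b,an
E
python3 - <<'E'
from m import *
import pickle
c=pickle.load(open("top0.pkl","rb")); P=cloud(c)
for n,uv in dict(A=(202,308),B=(394,273),C=(461,302),plain=(263,277)).items():
    q=node(c,P,uv); print(n,len(q),q[:,2].mean().round(4),np.round(rect(q),3), q.mean(0).round(3))
q=P[120:210,205:435].reshape(-1,3); q=q[(q[:,2]>.09)&(q[:,2]<.104)]
print('rail',len(q),np.round(rect(q),3),q[:,2].mean())
q=P[180:280,100:205].reshape(-1,3); q=q[(q[:,2]>.08)&(q[:,2]<.09)]; print('supply',len(q),np.round(rect(q),3))
for uv in [(135,222),(166,227),(154,265),(131,225)]: print(uv,P[uv[1],uv[0]].round(3))
big=lambda a,b,x,y:cv2.resize(c["img"][y:b,x:a],None,fx=4,fy=4,interpolation=cv2.INTER_CUBIC)
a=big(200,275,105,180); b=big(220,330,185,285); d=big(485,325,375,255)
cv=np.zeros((600,800,3),np.uint8); cv[:380,:380]=a; cv[:180,400:540]=b; cv[300:580,360:800]=d
save("crop1",cv)
E
```

```text
A 838 0.0809 [ 0.355  0.289 56.729 78.124 77.568] [0.353 0.288 0.081]
B 799 0.0811 [ 0.417 -0.146 73.74  56.138  2.31 ] [ 0.415 -0.146  0.081]
C 836 0.0807 [ 0.343 -0.288 74.221 56.161 11.253] [ 0.341 -0.288  0.081]
plain 687 0.0816 [ 0.419  0.15  56.529 61.019 83.754] [0.418 0.149 0.082]
rail 1050 [6.81000e-01 1.10000e-02 4.61036e+02 7.41570e+01 8.61690e+01] 0.09718230917240148
supply 3021 [  0.545   0.399 141.892 151.053  77.086]
(135, 222) [0.545 0.427 0.104]
(166, 227) [0.532 0.36  0.101]
(154, 265) [0.465 0.417 0.001]
(131, 225) [0.539 0.437 0.101]
```

View pics/crop1.png

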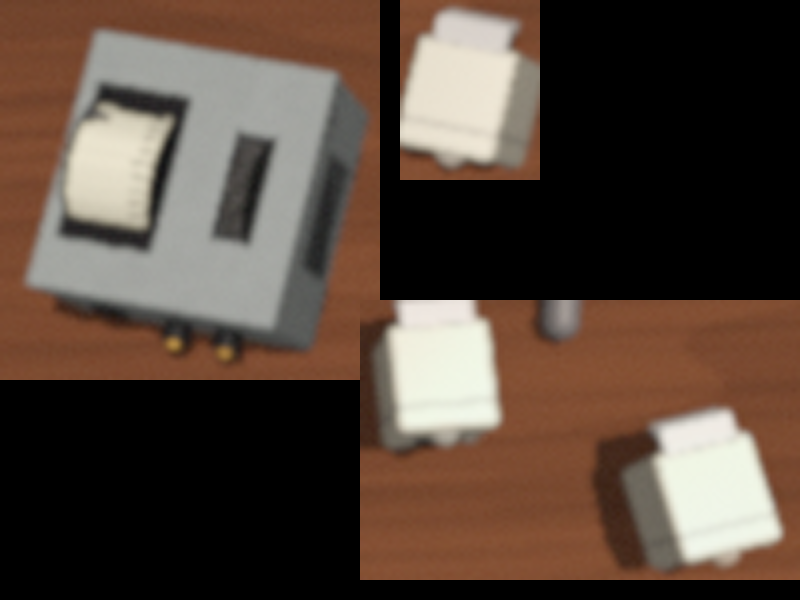

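All three candidates show the lip toward +x. Next I write a planner and look at the supply with the wrist camera.

```bash
cat > plan.py <<'E'
from h import *
def Rt(th):  # tool x at world yaw th (deg), tool y down
    t=np.radians(th); x=[np.cos(t),np.sin(t),0]; y=[0,0,-1]; return R.from_matrix(np.c_[x,y,np.cross(x,y)])
def go(wps,th=None,p=None,r=None,step=.95,minrows=1):
    """print rows: rotation first, then straight legs in tool axes"""
    p0,r0,s=pose(); p=p0 if p is None else np.array(p); r=r0 if r is None else r
    if th is not None:
        t=Rt(th); v=(r.inv()*t).as_rotvec()/.08; n=int(np.ceil(np.abs(v).max()/step)) or 1
        print("rot",n,"x",(v/n).round(3).tolist()); r=t
    for w in wps:
        v=r.inv().apply(np.array(w)-p)/.05; n=max(minrows,int(np.ceil(np.abs(v).max()/step)))
        print("lin",n,"x",(v/n).round(3).tolist()); p=np.array(w)
E
python3 - <<'E'
from plan import *
go([(.185,-.597,.34),(.45,-.3,.34),(.47,.35,.34)],-102.9)
c=read_camera("wrist"); print(np.array(c["hand_eye"]).round(3),c["fx"],c["k1"])
E
```

```text
rot 14 x [0.001, -0.933, -0.001]
lin 3 x [0.003, -0.656, 0.0]
lin 8 x [-0.872, 0.0, 0.48]
lin 14 x [-0.912, 0.0, -0.179]
[[ 0.001  0.953  0.303 -0.078]
 [ 0.    -0.303  0.953 -0.132]
 [ 1.    -0.    -0.001 -0.   ]
 [ 0.     0.     0.     1.   ]] 403.674657072703 -0.0922200025432147
```

drive_tool:
  plan:
    - {"linear":[0,-0.66,0],"rotation":[0,-0.93,0]}
    - {"linear":[0,-0.66,0],"rotation":[0,-0.93,0]}
    - {"linear":[0,-0.66,0],"rotation":[0,-0.93,0]}
    - {"rotation":[0,-0.93,0]}
    - {"rotation":[0,-0.93,0]}
    - {"rotation":[0,-0.93,0]}
    - {"rotation":[0,-0.93,0]}
    - {"rotation":[0,-0.93,0]}
    - {"rotation":[0,-0.93,0]}
    - {"rotation":[0,-0.93,0]}
    - {"rotation":[0,-0.93,0]}
    - {"rotation":[0,-0.93,0]}
  jaw: 1
  newtons: 30

```text
schema error: expected keys linear, rotation
```

drive_tool:
  plan:
    - {"rotation":[0,-0.93,0]}
    - {"rotation":[0,-0.93,0]}
    - {"linear":[-0.87,0,0.48]}
    - {"linear":[-0.87,0,0.48]}
    - {"linear":[-0.87,0,0.48]}
    - {"linear":[-0.87,0,0.48]}
    - {"linear":[-0.87,0,0.48]}
    - {"linear":[-0.87,0,0.48]}
    - {"linear":[-0.87,0,0.48]}
    - {"linear":[-0.87,0,0.48]}

```text
schema error: expected keys linear, rotation
```

drive_tool:
  plan:
    - {"linear":[-0.91,0,-0.1]}
    - {"linear":[-0.91,0,-0.1]}
    - {"linear":[-0.91,0,-0.1]}
    - {"linear":[-0.91,0,-0.1]}
    - {"linear":[-0.91,0,-0.1]}
    - {"linear":[-0.91,0,-0.1]}
    - {"linear":[-0.91,0,-0.1]}
    - {"linear":[-0.91,0,-0.1]}
    - {"linear":[-0.91,0,-0.1]}
    - {"linear":[-0.91,0,-0.1]}
    - {"linear":[-0.91,0,-0.1]}
    - {"linear":[-0.91,0,-0.1]}

```text
schema error: expected keys linear, rotation
```

drive_tool:
  plan:
    - {"linear":[-0.91,0,-0.1]}
    - {"linear":[-0.91,0,-0.1]}
    - {"linear":[-0.91,0,-0.1]}
    - {"linear":[0,0,0]}
    - {"linear":[0,0,0]}

```text
schema error: expected keys linear, rotation
```

```bash
cat > sup.py <<'E'
from m import *
def supply(c,P):
    g=(P[...,2]>.079)&(P[...,2]<.091)&(np.linalg.norm(P[...,:2]-[.545,.399],axis=2)<.11)
    q=P[g]; return q
E
python3 - <<'E'
from sup import *
import pickle
print(pose()[0],pose()[1].as_matrix().round(3)[:,0])
c=cam("wrist"); save("w1",c["img"]); pickle.dump(c,open("w1.pkl","wb"))
P=cloud(c); q=supply(c,P); print(len(q),np.round(rect(q),3),q[:,2].mean())
E
```

```text
[ 0.1850831  -0.59652834  0.24171014] [-0.955 -0.296 -0.   ]
0 [0. 0. 0. 0. 0.] nan<stdin>:5: RuntimeWarning: Mean of empty slice.
  ret = ret.dtype.type(ret / rcount)
```

View pics/w1.png

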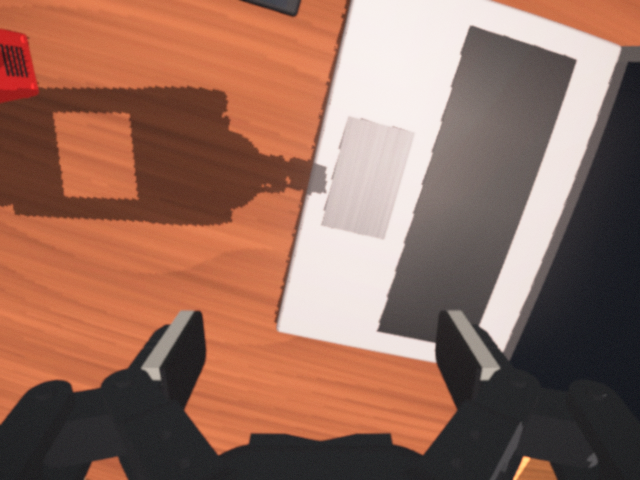

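The picture shows only the laptop, because the calls were refused: every row needs both keys. I'm sending the moves again.

drive_tool:
  plan:
    - {"linear":[0,-0.66,0],"rotation":[0,-0.93,0]}
    - {"linear":[0,-0.66,0],"rotation":[0,-0.93,0]}
    - {"linear":[0,-0.66,0],"rotation":[0,-0.93,0]}
    - {"linear":[0,0,0],"rotation":[0,-0.93,0]}
    - {"linear":[0,0,0],"rotation":[0,-0.93,0]}
    - {"linear":[0,0,0],"rotation":[0,-0.93,0]}
    - {"linear":[0,0,0],"rotation":[0,-0.93,0]}
    - {"linear":[0,0,0],"rotation":[0,-0.93,0]}
    - {"linear":[0,0,0],"rotation":[0,-0.93,0]}
    - {"linear":[0,0,0],"rotation":[0,-0.93,0]}
    - {"linear":[0,0,0],"rotation":[0,-0.93,0]}
    - {"linear":[0,0,0],"rotation":[0,-0.93,0]}
  jaw: 1
  newtons: 30

```text
t: 1.7
position: [0.1852, -0.5968, 0.3411]
ee_rot: [-1.008, 1.48, -1.479]
contact_force: [0.7, 0.5, -0.3]
opening: -0.0001
```

drive_tool:
  plan:
    - {"linear":[0,0,0],"rotation":[0,-0.93,0]}
    - {"linear":[0,0,0],"rotation":[0,-0.93,0]}
    - {"linear":[-0.87,0,0.48],"rotation":[0,0,0]}
    - {"linear":[-0.87,0,0.48],"rotation":[0,0,0]}
    - {"linear":[-0.87,0,0.48],"rotation":[0,0,0]}
    - {"linear":[-0.87,0,0.48],"rotation":[0,0,0]}
    - {"linear":[-0.87,0,0.48],"rotation":[0,0,0]}
    - {"linear":[-0.87,0,0.48],"rotation":[0,0,0]}
    - {"linear":[-0.87,0,0.48],"rotation":[0,0,0]}
    - {"linear":[-0.87,0,0.48],"rotation":[0,0,0]}

```text
t: 2.95
position: [0.4518, -0.3001, 0.3413]
ee_rot: [-1.092, 1.375, -1.376]
contact_force: [0.6, -1.1, -0.3]
opening: 0.0001
```

drive_tool:
  plan:
    - {"linear":[-0.91,0,-0.1],"rotation":[0,0,0]}
    - {"linear":[-0.91,0,-0.1],"rotation":[0,0,0]}
    - {"linear":[-0.91,0,-0.1],"rotation":[0,0,0]}
    - {"linear":[-0.91,0,-0.1],"rotation":[0,0,0]}
    - {"linear":[-0.91,0,-0.1],"rotation":[0,0,0]}
    - {"linear":[-0.91,0,-0.1],"rotation":[0,0,0]}
    - {"linear":[-0.91,0,-0.1],"rotation":[0,0,0]}
    - {"linear":[-0.91,0,-0.1],"rotation":[0,0,0]}
    - {"linear":[-0.91,0,-0.1],"rotation":[0,0,0]}
    - {"linear":[-0.91,0,-0.1],"rotation":[0,0,0]}
    - {"linear":[-0.91,0,-0.1],"rotation":[0,0,0]}
    - {"linear":[-0.91,0,-0.1],"rotation":[0,0,0]}

```text
t: 4.45
position: [0.5161, 0.2455, 0.3412]
ee_rot: [-1.093, 1.375, -1.375]
contact_force: [-0.8, 0.0, 0.1]
opening: -0.0
```

drive_tool:
  plan:
    - {"linear":[-0.91,0,-0.1],"rotation":[0,0,0]}
    - {"linear":[-0.91,0,-0.1],"rotation":[0,0,0]}
    - {"linear":[-0.91,0,-0.1],"rotation":[0,0,0]}
    - {"linear":[0,0,0],"rotation":[0,0,0]}
    - {"linear":[0,0,0],"rotation":[0,0,0]}

```text
t: 5.08
position: [0.5321, 0.3798, 0.3408]
ee_rot: [-1.094, 1.375, -1.376]
contact_force: [-0.4, 0.7, 0.4]
opening: 0.0001
```

```bash
python3 - <<'E'
from sup import *
import pickle
print(pose()[0],pose()[1].as_matrix().round(3)[:,0])
c=cam("wrist"); save("w2",c["img"]); pickle.dump(c,open("w2.pkl","wb"))
P=cloud(c); q=supply(c,P); print(len(q),np.round(rect(q),3),q[:,2].mean(), proj(c,[.545,.399,.085]))
E
```

```text
[0.53211982 0.37984159 0.34081412] [-0.226 -0.974  0.001]
18431 [  0.542   0.398 140.883 151.062  76.774] 0.08549917873860725 [[329.06805092 171.80664702]]
```

View pics/w2.png

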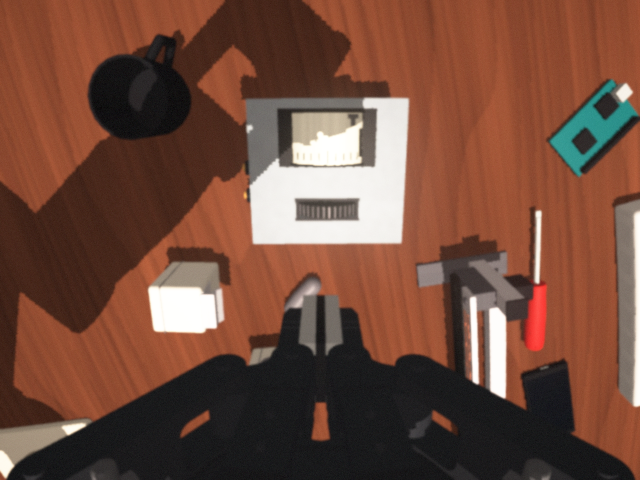

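The picture shows the wheel at (327,210), the drum at (327,140) and the dark index tab at (354,118). The needle isn't distinct yet. Next I roll the wheel back in strokes toward the supply's -x, which is tool -z.

```bash
python3 - <<'E'
from plan import *
import pickle
c=pickle.load(open("w2.pkl","rb")); print(onplane(c,[(327,210)],.097))
go([(.546,.361,.15),(.546,.361,.113)])
E
```

```text
[[0.53517527 0.36558536 0.097     ]]
lin 5 x [0.059, 0.764, 0.07]
lin 1 x [-0.001, 0.74, 0.0]
```

drive_tool:
  plan:
    - {"linear":[0.06,0.76,0.07],"rotation":[0,0,0]}
    - {"linear":[0.06,0.76,0.07],"rotation":[0,0,0]}
    - {"linear":[0.06,0.76,0.07],"rotation":[0,0,0]}
    - {"linear":[0.06,0.76,0.07],"rotation":[0,0,0]}
    - {"linear":[0.06,0.76,0.07],"rotation":[0,0,0]}
    - {"linear":[0,0.38,0],"rotation":[0,0,0]}
    - {"linear":[0,0.38,0],"rotation":[0,0,0]}
    - {"linear":[0,0,0],"rotation":[0,0,0]}

```text
t: 6.12
position: [0.5457, 0.3614, 0.1126]
ee_rot: [-1.094, 1.376, -1.376]
contact_force: [0.2, -0.4, -0.1]
opening: -0.0002
```

drive_tool:
  plan:
    - {"linear":[0,0.04,0],"rotation":[0,0,0]}
    - {"linear":[0,0.04,0],"rotation":[0,0,0]}
    - {"linear":[0,0,0],"rotation":[0,0,0]}

```text
t: 6.5
position: [0.5463, 0.362, 0.1099]
ee_rot: [-1.092, 1.375, -1.375]
contact_force: [0.0, -0.5, 0.3]
opening: -0.0
```

drive_tool:
  plan:
    - {"linear":[0,0.03,0],"rotation":[0,0,0]}
    - {"linear":[0,0,0],"rotation":[0,0,0]}

```text
t: 6.75
position: [0.5461, 0.3618, 0.1078]
ee_rot: [-1.092, 1.375, -1.375]
contact_force: [-0.8, 0.3, 0.4]
opening: 0.0001
```

drive_tool:
  plan:
    - {"linear":[0,0.02,0],"rotation":[0,0,0]}
    - {"linear":[0,0,0],"rotation":[0,0,0]}

```text
t: 7.0
position: [0.5465, 0.3618, 0.1074]
ee_rot: [-1.092, 1.375, -1.376]
contact_force: [-0.7, -0.9, 3.6]
opening: 0.0001
```

drive_tool:
  plan:
    - {"linear":[0,0.02,0],"rotation":[0,0,0]}
    - {"linear":[0,0,0],"rotation":[0,0,0]}

```text
t: 7.25
position: [0.5472, 0.3617, 0.1071]
ee_rot: [-1.091, 1.374, -1.376]
contact_force: [-0.1, -2.9, 8.4]
opening: 0.0001
```

drive_tool:
  plan:
    - {"linear":[0,0,-0.08],"rotation":[0,0,0]}
    - {"linear":[0,0,-0.08],"rotation":[0,0,0]}
    - {"linear":[0,0,-0.08],"rotation":[0,0,0]}
    - {"linear":[0,0,-0.08],"rotation":[0,0,0]}
    - {"linear":[0,0,-0.08],"rotation":[0,0,0]}
    - {"linear":[0,0,-0.08],"rotation":[0,0,0]}

```text
t: 8.0
position: [0.5236, 0.3672, 0.1073]
ee_rot: [-1.09, 1.374, -1.376]
contact_force: [-0.5, -2.2, 7.6]
opening: 0.0001
```

drive_tool:
  plan:
    - {"linear":[0,-0.16,0],"rotation":[0,0,0]}
    - {"linear":[0,0,0.24],"rotation":[0,0,0]}
    - {"linear":[0,0,0.24],"rotation":[0,0,0]}
    - {"linear":[0,0.08,0],"rotation":[0,0,0]}
    - {"linear":[0,0.08,0],"rotation":[0,0,0]}
    - {"linear":[0,0,0],"rotation":[0,0,0]}

```text
t: 8.75
position: [0.5475, 0.3615, 0.1069]
ee_rot: [-1.09, 1.373, -1.376]
contact_force: [2.6, -4.3, 9.7]
opening: -0.0
```

drive_tool:
  plan:
    - {"linear":[0,0,-0.08],"rotation":[0,0,0]}
    - {"linear":[0,0,-0.08],"rotation":[0,0,0]}
    - {"linear":[0,0,-0.08],"rotation":[0,0,0]}
    - {"linear":[0,0,-0.08],"rotation":[0,0,0]}
    - {"linear":[0,0,-0.08],"rotation":[0,0,0]}
    - {"linear":[0,0,-0.08],"rotation":[0,0,0]}

```text
t: 9.5
position: [0.5233, 0.3671, 0.1072]
ee_rot: [-1.091, 1.374, -1.376]
contact_force: [-1.2, -2.2, 9.5]
opening: 0.0004
```

drive_tool:
  plan:
    - {"linear":[0,-0.16,0],"rotation":[0,0,0]}
    - {"linear":[0,0,0.24],"rotation":[0,0,0]}
    - {"linear":[0,0,0.24],"rotation":[0,0,0]}
    - {"linear":[0,0.08,0],"rotation":[0,0,0]}
    - {"linear":[0,0.08,0],"rotation":[0,0,0]}
    - {"linear":[0,0,0],"rotation":[0,0,0]}

```text
t: 10.25
position: [0.5475, 0.3615, 0.1069]
ee_rot: [-1.09, 1.373, -1.376]
contact_force: [1.7, -4.3, 9.8]
opening: -0.0001
```

drive_tool:
  plan:
    - {"linear":[0,0,-0.08],"rotation":[0,0,0]}
    - {"linear":[0,0,-0.08],"rotation":[0,0,0]}
    - {"linear":[0,0,-0.08],"rotation":[0,0,0]}
    - {"linear":[0,0,-0.08],"rotation":[0,0,0]}
    - {"linear":[0,0,-0.08],"rotation":[0,0,0]}
    - {"linear":[0,0,-0.08],"rotation":[0,0,0]}

```text
t: 11.0
position: [0.5249, 0.3681, 0.1075]
ee_rot: [-1.087, 1.373, -1.375]
contact_force: [4.1, -1.0, 7.6]
opening: -0.0002
```

drive_tool:
  plan:
    - {"linear":[0,-0.16,0],"rotation":[0,0,0]}
    - {"linear":[0,0,0.24],"rotation":[0,0,0]}
    - {"linear":[0,0,0.24],"rotation":[0,0,0]}
    - {"linear":[0,0.08,0],"rotation":[0,0,0]}
    - {"linear":[0,0.08,0],"rotation":[0,0,0]}
    - {"linear":[0,0,0],"rotation":[0,0,0]}

```text
t: 11.75
position: [0.5475, 0.3614, 0.1069]
ee_rot: [-1.091, 1.373, -1.376]
contact_force: [2.1, -4.1, 10.6]
opening: -0.0002
```

drive_tool:
  plan:
    - {"linear":[0,0,-0.08],"rotation":[0,0,0]}
    - {"linear":[0,0,-0.08],"rotation":[0,0,0]}
    - {"linear":[0,0,-0.08],"rotation":[0,0,0]}
    - {"linear":[0,0,-0.08],"rotation":[0,0,0]}
    - {"linear":[0,0,-0.08],"rotation":[0,0,0]}
    - {"linear":[0,0,-0.08],"rotation":[0,0,0]}

```text
t: 12.5
position: [0.5248, 0.3681, 0.1075]
ee_rot: [-1.087, 1.373, -1.375]
contact_force: [3.3, -0.2, 6.4]
opening: 0.0002
```

drive_tool:
  plan:
    - {"linear":[0,-0.5,0],"rotation":[0,0,0]}
    - {"linear":[-0.3,-1,0.25],"rotation":[0,0,0]}
    - {"linear":[-0.3,-1,0.2],"rotation":[0,0,0]}
    - {"linear":[-0.3,-1,0],"rotation":[0,0,0]}
    - {"linear":[0,0,0],"rotation":[0,0,0]}

```text
t: 13.12
position: [0.5567, 0.4081, 0.2855]
ee_rot: [-1.084, 1.373, -1.373]
contact_force: [0.0, 0.3, -0.1]
opening: -0.0004
```

```bash
python3 - <<'E'
from plan import *
import pickle
print(pose()[0])
c=cam("wrist"); pickle.dump(c,open("w3.pkl","wb")); old=pickle.load(open("w2.pkl","rb"))
u,v=proj(c,[.545,.405,.1])[0].astype(int); print(u,v)
a=cv2.resize(c["img"][v-70:v+80,u-90:u+90],None,fx=4,fy=4,interpolation=cv2.INTER_CUBIC)
b=cv2.resize(old["img"][95:225,280:380],None,fx=4,fy=4,interpolation=cv2.INTER_CUBIC)
print(a.shape); save("w3",a); save("w2c",b)
E
```

```text
[0.55669096 0.40812791 0.2854572 ]
305 219
(600, 720, 3)
```

View pics/w3.png

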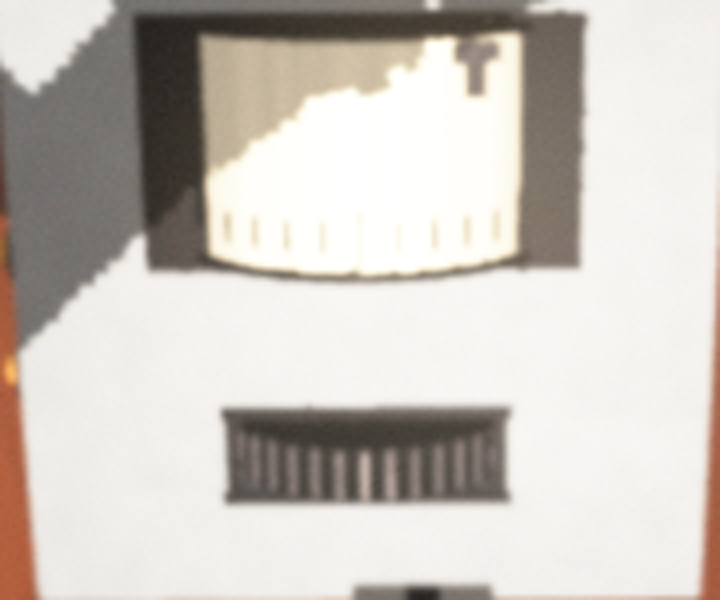

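The crop shows the index tab as a T at (478,65), with no needle clear of the drum's dark left edge. The last two strokes met the stop, with the reaction at +4 N in x. I compare this with the crop taken before the strokes.

```bash
python3 - <<'E'
from plan import *
import pickle
o=pickle.load(open("w2.pkl","rb")); t=pickle.load(open("top0.pkl","rb")); c=pickle.load(open("w3.pkl","rb")); n=cam("top")
pickle.dump(n,open("top1.pkl","wb"))
f=lambda im,k,g:cv2.resize(np.clip((im/255.)**g*255,0,255).astype(np.uint8),None,fx=k,fy=k,interpolation=cv2.INTER_CUBIC)
cv=np.zeros((600,800,3),np.uint8)
def put(a,x,y): cv[y:y+a.shape[0],x:x+a.shape[1]]=a
put(f(o["img"][100:180,270:390],3.3,.6),0,0); put(f(c["img"][148:225,245:370],3.1,.6),400,0)
put(f(t["img"][180:260,110:190],3.7,.6),0,300); put(f(n["img"][180:260,110:190],3.7,.6),400,300)
save("cmp",cv)
E
```

```text
(no output)
```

View pics/cmp.png

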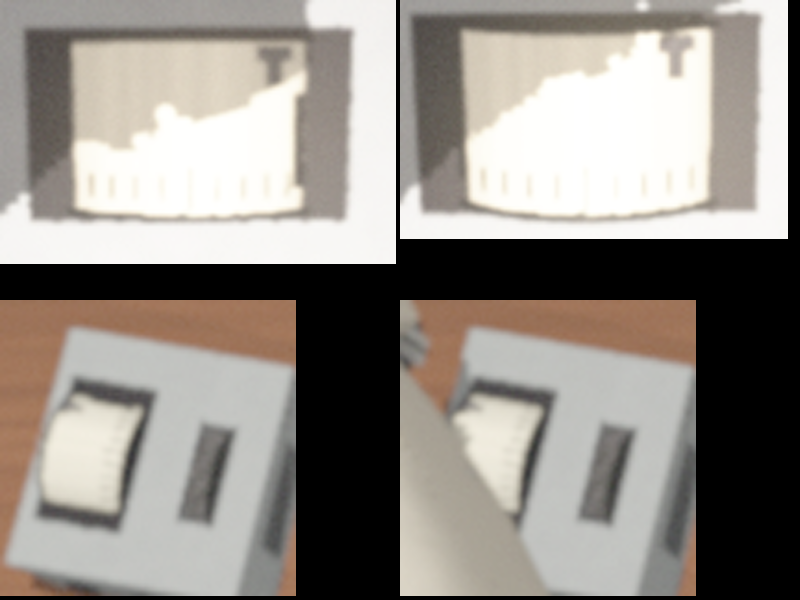

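In the first view the needle was a dark bar at the drum's right edge (302,140 in the crop), meaning near full output. It has now left that edge, so the wheel moved to the other stop. I compute the index angle and a view pose from the front side that confirms this, on the way to node A.

```bash
cat >> sup.py <<'E'
C=np.array([.542,.398]); YAW=np.radians(76.774-90)
sx=np.array([np.cos(YAW),np.sin(YAW),0]); sy=np.array([-np.sin(YAW),np.cos(YAW),0]); S=np.r_[C,0]
def ang(c,uv):
    d=(rays(c,[uv])@c["M"][:3,:3].T)[0]; o=c["M"][:3,3]-S-np.array([0,0,.063])
    a=np.array([o@sx,o[2]]); b=np.array([d@sx,d[2]])
    # first hit with r=.041
    A=b@b; B=a@b; t=(-B-np.sqrt(B*B-A*(a@a-.041**2)))/A; h=a+b*t
    return .95+np.arctan2(*h), (o+d*t)@sy
def sp(x,y,z): return S+x*sx+y*sy+np.array([0,0,z])
E
python3 - <<'E'
from sup import *; from plan import go
import pickle
for n,uv in(("w2",(353.6,122.5)),("w3",(334.2,172))):
    print(ang(pickle.load(open(n+".pkl","rb")),uv))
w=sp(-.11,.03,.3); print(w); go([w])
E
```

```text
(np.float64(1.5839255698352943), np.float64(0.04810681591437498))
(np.float64(1.5745690373319878), np.float64(0.045796257166694984))
[0.44178151 0.45237145 0.3       ]
lin 3 x [-0.132, -0.131, -0.801]
```

drive_tool:
  plan:
    - {"linear":[-0.13,-0.13,-0.8],"rotation":[0,0,0]}
    - {"linear":[-0.13,-0.13,-0.8],"rotation":[0,0,0]}
    - {"linear":[-0.13,-0.13,-0.8],"rotation":[0,0,0]}
    - {"linear":[0,0,0],"rotation":[0,0,0]}
    - {"linear":[0,0,0],"rotation":[0,0,0]}

```text
t: 13.85
position: [0.4421, 0.4514, 0.2987]
ee_rot: [-1.095, 1.375, -1.376]
contact_force: [-0.4, -0.2, 0.6]
opening: 0.0001
```

```bash
python3 - <<'E'
from sup import *; from plan import go
import pickle
c=cam("wrist"); pickle.dump(c,open("w4.pkl","wb"))
u,v=proj(c,sp(-.01,.034,.095))[0].astype(int); print(u,v)
print(proj(c,[sp(.041*np.sin(-.95),y,.063+.041*np.cos(.95)) for y in(.012,.04)])-[u-60,v-45])
a=c["img"][v-45:v+45,u-60:u+60]; save("w4",cv2.resize(np.uint8((a/255.)**.6*255),None,fx=5,fy=5,interpolation=cv2.INTER_CUBIC))
# node A approach (theta = -12.4) 
go([(.355,.29,.30)],-12.4)
E
```

```text
437 200
[[29.43339172 67.90366144]
 [31.49746398 36.75659041]]
rot 21 x [0.001, -0.942, 0.0]
lin 4 x [-0.254, -0.005, -0.882]
```

View pics/w4.png

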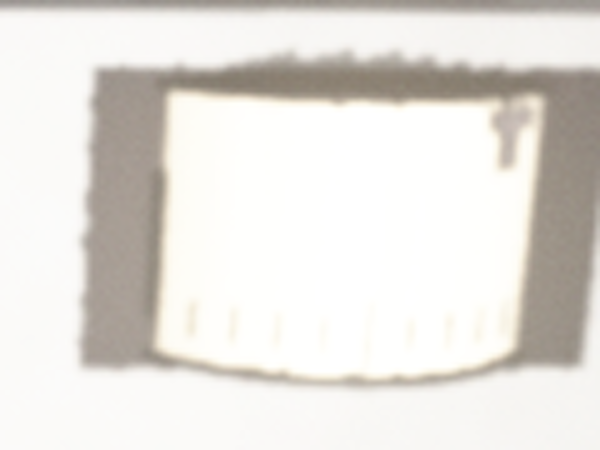

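The needle shows at the drum's left edge, (158,260) in the crop, exactly where wheel 0 projects, and the index is at about 1.58. The output is down, so I move on to node A.

drive_tool:
  plan:
    - {"linear":[0,0,0],"rotation":[0,-0.94,0]}
    - {"linear":[0,0,0],"rotation":[0,-0.94,0]}
    - {"linear":[0,0,0],"rotation":[0,-0.94,0]}
    - {"linear":[0,0,0],"rotation":[0,-0.94,0]}
    - {"linear":[0,0,0],"rotation":[0,-0.94,0]}
    - {"linear":[0,0,0],"rotation":[0,-0.94,0]}
    - {"linear":[0,0,0],"rotation":[0,-0.94,0]}
    - {"linear":[0,0,0],"rotation":[0,-0.94,0]}
    - {"linear":[0,0,0],"rotation":[0,-0.94,0]}
    - {"linear":[0,0,0],"rotation":[0,-0.94,0]}
    - {"linear":[0,0,0],"rotation":[0,-0.94,0]}
  jaw: -1

```text
t: 15.28
position: [0.4433, 0.4511, 0.2993]
ee_rot: [-1.436, 0.758, -0.757]
contact_force: [-0.5, 0.5, -0.0]
opening: 0.0855
```

drive_tool:
  plan:
    - {"linear":[0,0,0],"rotation":[0,-0.94,0]}
    - {"linear":[0,0,0],"rotation":[0,-0.94,0]}
    - {"linear":[0,0,0],"rotation":[0,-0.94,0]}
    - {"linear":[0,0,0],"rotation":[0,-0.94,0]}
    - {"linear":[0,0,0],"rotation":[0,-0.94,0]}
    - {"linear":[0,0,0],"rotation":[0,-0.94,0]}
    - {"linear":[0,0,0],"rotation":[0,-0.94,0]}
    - {"linear":[0,0,0],"rotation":[0,-0.94,0]}
    - {"linear":[0,0,0],"rotation":[0,-0.94,0]}
    - {"linear":[0,0,0],"rotation":[0,-0.94,0]}

```text
t: 16.52
position: [0.4433, 0.4512, 0.2993]
ee_rot: [-1.565, 0.173, -0.172]
contact_force: [-0.0, -0.7, 0.4]
opening: 0.0857
```

drive_tool:
  plan:
    - {"linear":[-0.25,0,-0.88],"rotation":[0,0,0]}
    - {"linear":[-0.25,0,-0.88],"rotation":[0,0,0]}
    - {"linear":[-0.25,0,-0.88],"rotation":[0,0,0]}
    - {"linear":[-0.25,0,-0.88],"rotation":[0,0,0]}
    - {"linear":[0,0,0],"rotation":[0,0,0]}
    - {"linear":[0,0,0],"rotation":[0,0,0]}

```text
t: 17.27
position: [0.3562, 0.2914, 0.3004]
ee_rot: [-1.563, 0.173, -0.174]
contact_force: [0.5, 0.8, 0.1]
opening: 0.0854
```

```bash
cat > nd.py <<'E'
from m import *
from plan import go,Rt
import pickle
def meas(c,xy,name):
    """full pose of node near xy from wrist view: body+lip top outline, lip on +x side"""
    P=cloud(c); im=c["img"].astype(int)
    k=(np.abs(P[...,2]-.080)<.005)&(np.linalg.norm(P[...,:2]-xy,axis=2)<.06)&(im.min(2)>70)
    n,l,st,_=cv2.connectedComponentsWithStats(k.astype(np.uint8)); i=1+np.argmax(st[1:,4]); q=P[l==i]
    cx,cy,a,b,an=rect(q); 
    if a<b: an-=90           # an: direction of long side (node x)
    an=(an+90)%180-90; d=np.array([np.cos(np.radians(an)),np.sin(np.radians(an))])
    L=max(a,b)/1000; e=np.array([cx,cy])
    front=e-d*L/2; ctr=front+d*.030
    print(name,"rect",np.round([cx,cy,a,b],4),"yaw",round(an,1),"ctr",ctr.round(4),"z",np.median(q[:,2]).round(4),len(q)); return ctr,an
def rail(P):
    q=P.reshape(-1,3); q=q[(q[:,2]>.088)&(q[:,2]<.106)&(np.abs(q[:,1])<.17)&(np.abs(q[:,0]-.66)<.05)]
    l=cv2.fitLine(np.float32(q[:,:2]),cv2.DIST_HUBER,0,1e-4,1e-4).ravel(); return q,l
E
python3 - <<'E'
from nd import *
c=cam("wrist"); pickle.dump(c,open("w5.pkl","wb")); print(pose()[0]); ctr,an=meas(c,[.353,.289],"A")
go([(*ctr,.20),(*ctr,.05)],an)
t=pickle.load(open("top0.pkl","rb")); q,l=rail(cloud(t)); r=q[:,0]-(l[2]+l[0]/l[1]*(q[:,1]-l[3]))
print(l,len(q),r.std(),np.degrees(np.arctan2(l[1],l[0])),np.percentile(r,[2,50,98]),q[:,2].mean())
E
```

```text
[0.35630325 0.291732   0.30039365]
A rect [ 0.3541  0.2876 56.0595 73.9809] yaw -13.9 ctr [0.3473 0.2892] z 0.0801 4798
rot 1 x [-0.008, 0.272, 0.005]
lin 3 x [-0.054, 0.669, -0.031]
lin 4 x [0.0, 0.75, 0.0]
[ 0.06474215  0.99790204  0.64560586 -0.0073374 ] 648 0.0021203868965041766 86.28795 [-2.44758859e-03  2.71656407e-05  5.13273545e-03] 0.09717373715322598
```

drive_tool:
  plan:
    - {"linear":[-0.05,0.67,-0.03],"rotation":[0,0.27,0]}
    - {"linear":[-0.05,0.67,-0.03],"rotation":[0,0,0]}
    - {"linear":[-0.05,0.67,-0.03],"rotation":[0,0,0]}
    - {"linear":[0,0.75,0],"rotation":[0,0,0]}
    - {"linear":[0,0.75,0],"rotation":[0,0,0]}
    - {"linear":[0,0.75,0],"rotation":[0,0,0]}
    - {"linear":[0,0.4,0],"rotation":[0,0,0]}
    - {"linear":[0,0.35,0],"rotation":[0,0,0]}
    - {"linear":[0,0,0],"rotation":[0,0,0]}

```text
t: 18.45
position: [0.3468, 0.2888, 0.0482]
ee_rot: [-1.564, 0.191, -0.188]
contact_force: [0.1, -0.1, 0.3]
opening: 0.0853
```

drive_tool:
  plan:
    - {"linear":[0,0,0],"rotation":[0,0,0]}
    - {"linear":[0,0,0],"rotation":[0,0,0]}
    - {"linear":[0,0,0],"rotation":[0,0,0]}
    - {"linear":[0,0,0],"rotation":[0,0,0]}
    - {"linear":[0,0,0],"rotation":[0,0,0]}
    - {"linear":[0,0,0],"rotation":[0,0,0]}
  jaw: 1
  newtons: 50

```text
t: 19.2
position: [0.3474, 0.2891, 0.0505]
ee_rot: [-1.561, 0.189, -0.191]
contact_force: [0.6, 0.7, 6.6]
opening: 0.0554
```

drive_tool:
  plan:
    - {"linear":[0,-0.5,0],"rotation":[0,0,0]}
    - {"linear":[0,-0.75,0],"rotation":[0,0,0]}
    - {"linear":[0,-0.75,0],"rotation":[0,0,0]}
    - {"linear":[0,0,0],"rotation":[0,0,0]}

```text
t: 19.7
position: [0.348, 0.2895, 0.1519]
ee_rot: [-1.559, 0.187, -0.192]
contact_force: [0.4, -0.1, -4.1]
opening: 0.055
```

```bash
python3 - <<'E'
from nd import *
p,r,s=pose(); print(p,r.as_matrix().round(4).tolist(),s["contact_force"],s["opening"])
yaw=-3.71; d=np.array([np.sin(np.radians(3.71)),np.cos(np.radians(3.71))]); n=np.array([d[1],-d[0]])
m=np.array([.6456,-.0073])+d*.0145   # rail middle estimate
print("mid",m)
w=m+d*.13-n*.14; go([(*w,.15)],yaw)   # standoff, camera can see the rail
E
```

```text
[0.34799736 0.28950596 0.15190445] [[0.9709, 0.004, 0.2393], [-0.2393, 0.0032, 0.9709], [0.0031, -1.0, 0.004]] [ 0.4040462  -0.10409371 -4.06830734] 0.05498480070845102
mid [0.64653824 0.00716961]
rot 3 x [-0.016, -0.737, 0.014]
lin 4 x [0.881, 0.01, -0.662]
```

drive_tool:
  plan:
    - {"linear":[0,-0.1,0],"rotation":[-0.02,-0.74,0.01]}
    - {"linear":[0,-0.1,0],"rotation":[-0.02,-0.74,0.01]}
    - {"linear":[0,-0.1,0],"rotation":[-0.02,-0.74,0.01]}
    - {"linear":[0.88,0,-0.66],"rotation":[0,0,0]}
    - {"linear":[0.88,0,-0.66],"rotation":[0,0,0]}
    - {"linear":[0.88,0,-0.66],"rotation":[0,0,0]}
    - {"linear":[0.88,0,-0.66],"rotation":[0,0,0]}
    - {"linear":[0,0,0],"rotation":[0,0,0]}
    - {"linear":[0,0,0],"rotation":[0,0,0]}

```text
t: 20.82
position: [0.5127, 0.1451, 0.1632]
ee_rot: [-1.575, 0.056, -0.046]
contact_force: [-1.0, 1.3, -2.8]
opening: 0.0554
```

```bash
python3 - <<'E'
from nd import *
c=cam("wrist"); save("w6",c["img"]); pickle.dump(c,open("w6.pkl","wb")); p,r,s=pose(); print(p,r.as_matrix().round(4).tolist(),s["contact_force"])
P=cloud(c)
for x in np.arange(-.04,.03,.01): pass
q,l=rail(P); rr=q[:,0]-(l[2]+l[0]/l[1]*(q[:,1]-l[3])) if len(q) else 0
print(l,len(q),np.percentile(rr,[2,50,98]))
# node top points in tool frame
k=(np.abs(P[...,2]-(p[2]+.03))<.012)&(np.linalg.norm(P[...,:2]-p[:2],axis=2)<.07)&(c["img"].min(2)>90)
q=(P[k]-p)@r.as_matrix(); print(len(q),np.percentile(q,[1,50,99],axis=0))
E
```

```text
[0.51242503 0.14563383 0.16348201] [[0.9979, -0.0063, 0.0638], [-0.0639, -0.005, 0.9979], [-0.0059, -1.0, -0.0054]] [-0.83859512  1.0093886  -2.58943098]
[0.06526996 0.99786764 0.6441129  0.01062799] 905 [-1.76938184e-03 -2.14908812e-05  5.08876568e-03]
29171 [[-2.91446876e-02 -3.05537048e-02 -3.07024581e-02]
 [-9.26136589e-03 -2.91293599e-02  1.51937723e-05]
 [ 2.22073440e-02 -1.91554132e-02  3.07289150e-02]]
```

View pics/w6.png

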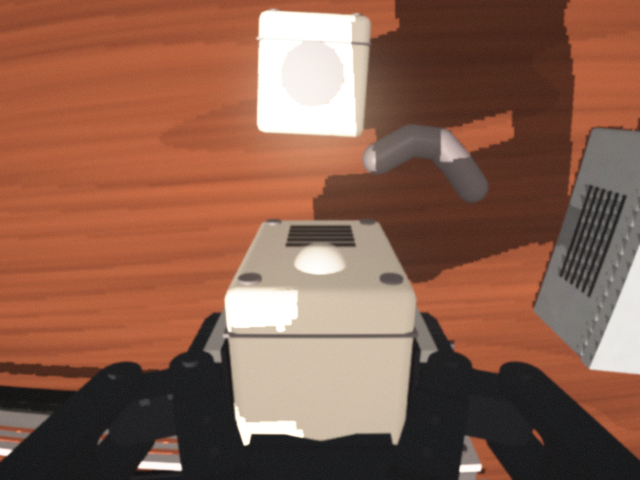

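This picture shows the held node square in the jaws at (320,330), with its dome facing the camera and the rail at the bottom edge. I'll use contact as the reference: touch the node's back to the rail face with the lip above the rail, back off 1.5 mm, then lower.

drive_tool:
  plan:
    - {"linear":[0,0.58,0],"rotation":[0.07,0,-0.07]}
    - {"linear":[0,0.58,0],"rotation":[0,0,0]}
    - {"linear":[0.5,0,0],"rotation":[0,0,0]}
    - {"linear":[0.5,0,0],"rotation":[0,0,0]}
    - {"linear":[0.5,0,0],"rotation":[0,0,0]}
    - {"linear":[0.4,0,0],"rotation":[0,0,0]}
    - {"linear":[0,0,0],"rotation":[0,0,0]}
    - {"linear":[0,0,0],"rotation":[0,0,0]}

```text
t: 21.88
position: [0.6071, 0.1401, 0.1066]
ee_rot: [-1.57, 0.049, -0.05]
contact_force: [0.2, 0.5, -2.7]
opening: 0.0556
```

drive_tool:
  plan:
    - {"linear":[0.06,0,0],"rotation":[0,0,0]}
    - {"linear":[0,0,0],"rotation":[0,0,0]}

```text
t: 22.12
position: [0.6116, 0.1395, 0.1073]
ee_rot: [-1.569, 0.048, -0.052]
contact_force: [0.8, -0.2, -2.1]
opening: 0.0554
```

drive_tool:
  plan:
    - {"linear":[0.06,0,0],"rotation":[0,0,0]}
    - {"linear":[0,0,0],"rotation":[0,0,0]}

```text
t: 22.38
position: [0.6151, 0.1391, 0.1073]
ee_rot: [-1.569, 0.048, -0.053]
contact_force: [0.2, -0.4, -3.1]
opening: 0.0553
```

drive_tool:
  plan:
    - {"linear":[0.05,0,0],"rotation":[0,0,0]}
    - {"linear":[0,0,0],"rotation":[0,0,0]}

```text
t: 22.62
position: [0.6176, 0.1389, 0.1073]
ee_rot: [-1.569, 0.048, -0.053]
contact_force: [-0.2, -0.8, -3.0]
opening: 0.0559
```

drive_tool:
  plan:
    - {"linear":[0.03,0,0],"rotation":[0,0,0]}
    - {"linear":[0,0,0],"rotation":[0,0,0]}

```text
t: 22.88
position: [0.619, 0.1388, 0.1072]
ee_rot: [-1.569, 0.048, -0.053]
contact_force: [0.1, -0.6, -3.7]
opening: 0.0557
```

drive_tool:
  plan:
    - {"linear":[0.03,0,0],"rotation":[0,0,0]}
    - {"linear":[0,0,0],"rotation":[0,0,0]}

```text
t: 23.12
position: [0.6205, 0.1388, 0.1073]
ee_rot: [-1.569, 0.048, -0.053]
contact_force: [-0.4, 0.4, -2.9]
opening: 0.0556
```

drive_tool:
  plan:
    - {"linear":[0.03,0,0],"rotation":[0,0,0]}
    - {"linear":[0,0,0],"rotation":[0,0,0]}

```text
t: 23.38
position: [0.6217, 0.1386, 0.1072]
ee_rot: [-1.569, 0.049, -0.052]
contact_force: [-1.0, 1.1, -3.5]
opening: 0.0555
```

drive_tool:
  plan:
    - {"linear":[0.03,0,0],"rotation":[0,0,0]}
    - {"linear":[0,0,0],"rotation":[0,0,0]}

```text
t: 23.62
position: [0.6217, 0.1386, 0.1069]
ee_rot: [-1.57, 0.051, -0.05]
contact_force: [-5.8, 1.1, -0.2]
opening: 0.0555
```

drive_tool:
  plan:
    - {"linear":[-0.065,0,0],"rotation":[0,0,0]}
    - {"linear":[0,0.15,0],"rotation":[0,0,0]}
    - {"linear":[0,0.15,0],"rotation":[0,0,0]}
    - {"linear":[0,0,0],"rotation":[0,0,0]}

```text
t: 24.12
position: [0.6199, 0.1391, 0.0974]
ee_rot: [-1.569, 0.048, -0.052]
contact_force: [-21.2, -2.1, 44.9]
opening: 0.0558
```

drive_tool:
  plan:
    - {"linear":[0,0.12,0],"rotation":[0,0,0]}
    - {"linear":[0,0.12,0],"rotation":[0,0,0]}
    - {"linear":[0,0,0],"rotation":[0,0,0]}

```text
t: 24.5
position: [0.6181, 0.1393, 0.0861]
ee_rot: [-1.569, 0.051, -0.05]
contact_force: [-30.7, -0.4, 56.6]
opening: 0.0555
```

drive_tool:
  plan:
    - {"linear":[0,0.06,0],"rotation":[0,0,0]}
    - {"linear":[0,0,0],"rotation":[0,0,0]}

```text
t: 24.75
position: [0.6176, 0.1393, 0.0837]
ee_rot: [-1.569, 0.052, -0.049]
contact_force: [-34.6, -2.0, 66.9]
opening: 0.0553
```

Something resists as if the node's lower back edge sits on the rest strip. I lift back up and look at the node in the jaws.

drive_tool:
  plan:
    - {"linear":[0,-0.3,0],"rotation":[0,0,0]}
    - {"linear":[-0.1,-0.36,0],"rotation":[0,0,0]}
    - {"linear":[-0.2,-0.1,0],"rotation":[0,0,0]}
    - {"linear":[0,0,0],"rotation":[0,0,0]}

```text
t: 25.25
position: [0.6041, 0.1397, 0.1149]
ee_rot: [-1.569, 0.049, -0.052]
contact_force: [0.3, 0.5, -3.3]
opening: 0.0551
```

```bash
cat > held.py <<'E'
from nd import *
def held(fn=None):
    c=cam("wrist"); p,r,s=pose(); P=cloud(c); T=(P-p)@r.as_matrix()  # tool frame
    if fn: save(fn,c["img"])
    print("tcp",p.round(4),"toolx",r.as_matrix()[:,0].round(4),"F",np.round(s["contact_force"],1))
    k=(np.abs(T[...,2])<.02)&(np.abs(T[...,1]+.029)<.012)&(T[...,0]>-.026)&(T[...,0]<.02)&(c["img"].min(2)>60)
    q=T[k]; a=np.polyfit(q[:,0],q[:,1],1); print("top: y at x=0 %.4f slope dy/dx %.4f"%(a[1],a[0]),len(q))
    k=(np.abs(T[...,2])<.02)&(T[...,1]>-.015)&(T[...,1]<.035)&(np.abs(T[...,0]+.03)<.012)&(c["img"].min(2)>60)
    q=T[k]; b=np.polyfit(q[:,1],q[:,0],1); print("front: x at y=0 %.4f slope dx/dy %.4f"%(b[1],b[0]),len(q))
E
python3 -c "
from held import *
held('w7')"
```

```text
tcp [0.6044 0.1396 0.1146] toolx [ 0.998  -0.0638  0.0018] F [-0.4  0.4 -3.4]
top: y at x=0 -0.0403 slope dy/dx -0.2043 14461
front: x at y=0 -0.0353 slope dx/dy 0.2552 1015
```

```bash
python3 - <<'E'
from nd import *
c=pickle.load(open("w6.pkl","rb")); p=np.array([.51242503,.14563383,.16348201]); Rm=np.array([[0.9979, -0.0063, 0.0638], [-0.0639, -0.005, 0.9979], [-0.0059, -1.0, -0.0054]])
T=(cloud(c)-p)@Rm
k=(np.abs(T[...,2])<.02)&(np.abs(T[...,1]+.029)<.012)&(T[...,0]>-.026)&(T[...,0]<.02)&(c["img"].min(2)>60)
print(np.polyfit(T[k][:,0],T[k][:,1],1))
k=(np.abs(T[...,2])<.02)&(T[...,1]>-.015)&(T[...,1]<.035)&(np.abs(T[...,0]+.03)<.012)&(c["img"].min(2)>60)
print(np.polyfit(T[k][:,1],T[k][:,0],1),k.sum())
E
```

```text
[ 0.00089228 -0.02929871]
[ 0.05868563 -0.02985701] 3971
```

The node pitched about 12° in the grip, with its back up, because its lower edge caught the strip. I set it down upright in free table in front of the rack and regrasp it. Next time I'll leave a larger gap (about 2.7 mm) so that it clears the strip.

drive_tool:
  plan:
    - {"linear":[-0.6,0,0],"rotation":[0,0,0]}
    - {"linear":[-0.6,0,0],"rotation":[0,0,0]}
    - {"linear":[-0.5,0,0],"rotation":[0,0,0]}
    - {"linear":[0,0,0],"rotation":[0,0,0.85]}
    - {"linear":[0,0,0],"rotation":[0,0,0.85]}
    - {"linear":[0,0,0],"rotation":[0,0,0.85]}
    - {"linear":[0,0,0],"rotation":[0,0,0]}

```text
t: 26.18
position: [0.5211, 0.145, 0.114]
ee_rot: [-1.557, 0.208, 0.107]
contact_force: [-1.5, 0.3, -3.7]
opening: 0.0551
```

```bash
python3 - <<'E'
from held import *
held()
p,r,s=pose(); v=r.inv().apply([0,0,.048-p[2]])/.05; print(v.round(3))
E
```

```text
tcp [0.5205 0.145  0.1141] toolx [ 0.9779 -0.0629 -0.1994] F [ 0.4 -1.1 -3. ]
top: y at x=0 -0.0400 slope dy/dx -0.2076 15346
front: x at y=0 -0.0347 slope dx/dy 0.2925 1025
[ 2.630e-01  1.295e+00 -1.000e-03]
```

drive_tool:
  plan:
    - {"linear":[0.09,0.43,0],"rotation":[0,0,0]}
    - {"linear":[0.09,0.43,0],"rotation":[0,0,0]}
    - {"linear":[0.08,0.43,0],"rotation":[0,0,0]}
    - {"linear":[0,0,0],"rotation":[0,0,0]}

```text
t: 26.72
position: [0.5183, 0.1449, 0.0478]
ee_rot: [-1.558, 0.21, 0.11]
contact_force: [-0.5, -0.3, -3.0]
opening: 0.056
```

drive_tool:
  plan:
    - {"linear":[0.01,0.06,0],"rotation":[0,0,0]}
    - {"linear":[0,0,0],"rotation":[0,0,0]}

```text
t: 26.98
position: [0.5204, 0.1453, 0.0468]
ee_rot: [-1.557, 0.207, 0.107]
contact_force: [-0.1, -0.0, -2.5]
opening: 0.0554
```

drive_tool:
  plan:
    - {"linear":[0.01,0.04,0],"rotation":[0,0,0]}
    - {"linear":[0,0,0],"rotation":[0,0,0]}

```text
t: 27.22
position: [0.5202, 0.1452, 0.0443]
ee_rot: [-1.557, 0.207, 0.107]
contact_force: [1.1, -0.1, -2.9]
opening: 0.0556
```

drive_tool:
  plan:
    - {"linear":[0.01,0.04,0],"rotation":[0,0,0]}
    - {"linear":[0,0,0],"rotation":[0,0,0]}

```text
t: 27.48
position: [0.5201, 0.1452, 0.0418]
ee_rot: [-1.557, 0.208, 0.108]
contact_force: [-0.5, -0.3, -2.5]
opening: 0.0554
```

drive_tool:
  plan:
    - {"linear":[0,0.03,0],"rotation":[0,0,0]}
    - {"linear":[0,0,0],"rotation":[0,0,0]}

```text
t: 27.72
position: [0.5203, 0.1452, 0.0412]
ee_rot: [-1.557, 0.207, 0.107]
contact_force: [-0.3, -0.8, 3.8]
opening: 0.0555
```

Contact at z 0.041. I release, straighten up and measure again.

drive_tool:
  plan:
    - {"linear":[0,0,0],"rotation":[0,0,0]}
    - {"linear":[0,0,0],"rotation":[0,0,0]}
    - {"linear":[0,0,0],"rotation":[0,0,0]}
    - {"linear":[0,0,0],"rotation":[0,0,0]}
    - {"linear":[-0.2,-1,0],"rotation":[0,0,0]}
    - {"linear":[-0.2,-1,0],"rotation":[0,0,0]}
    - {"linear":[-0.2,-1,0],"rotation":[0,0,-0.85]}
    - {"linear":[0,-1,0],"rotation":[0,0,-0.85]}
    - {"linear":[0,0,0],"rotation":[0,0,-0.85]}
    - {"linear":[0,0,0],"rotation":[0,0,0]}
    - {"linear":[0,0,0],"rotation":[0,0,0]}
  jaw: -1

```text
t: 29.1
position: [0.5267, 0.1445, 0.2425]
ee_rot: [-1.57, 0.05, -0.051]
contact_force: [0.4, 0.4, -0.5]
opening: 0.0854
```

```bash
python3 - <<'E'
from nd import *
c=cam("wrist"); pickle.dump(c,open("w8.pkl","wb")); print(pose()[0]); ctr,an=meas(c,pose()[0][:2]+[.0,0],"A")
go([(*ctr,.12),(*ctr,.05)],an)
P=cloud(c); q,l=rail(P); print(l,len(q))
q=P.reshape(-1,3); n=np.array([.9979,-.065,0])
k=(np.abs(q[:,2]-.098)<.006)&(np.abs(q[:,0]-.65)<.05)&(np.abs(q[:,1])<.3)
print(np.percentile(q[k]@n,[1,5,25,50,75,95,99]),k.sum())
E
```

```text
[0.52691929 0.14449159 0.24226055]
A rect [ 0.5233  0.1459 56.4187 73.9829] yaw -3.8 ctr [0.5163 0.1464] z 0.0801 6671
rot 1 x [-0.008, 0.033, 0.006]
lin 3 x [-0.071, 0.815, 0.008]
lin 2 x [0.0, 0.7, 0.0]
[0.06959192 0.9975755  0.64674586 0.04941757] 3750
[0.64080364 0.64121958 0.64202633 0.64332305 0.64637103 0.67180695
 0.67355644] 4254
```

drive_tool:
  plan:
    - {"linear":[-0.07,0.81,0.01],"rotation":[0,0,0]}
    - {"linear":[-0.07,0.81,0.01],"rotation":[0,0,0]}
    - {"linear":[-0.07,0.81,0.01],"rotation":[0,0,0]}
    - {"linear":[0,0.7,0],"rotation":[0,0,0]}
    - {"linear":[0,0.4,0],"rotation":[0,0,0]}
    - {"linear":[0,0.3,0],"rotation":[0,0,0]}
    - {"linear":[0,0,0],"rotation":[0,0,0]}

```text
t: 30.02
position: [0.5166, 0.1466, 0.0501]
ee_rot: [-1.57, 0.05, -0.05]
contact_force: [0.7, -0.4, 0.4]
opening: 0.0855
```

drive_tool:
  plan:
    - {"linear":[0,0,0],"rotation":[0,0,0]}
    - {"linear":[0,0,0],"rotation":[0,0,0]}
    - {"linear":[0,0,0],"rotation":[0,0,0]}
    - {"linear":[0,0,0],"rotation":[0,0,0]}
    - {"linear":[0,0,0],"rotation":[0,0,0]}
    - {"linear":[0,0,0],"rotation":[0,0,0]}
  jaw: 1
  newtons: 80

```text
t: 30.78
position: [0.5182, 0.1471, 0.0527]
ee_rot: [-1.569, 0.046, -0.054]
contact_force: [-0.0, -0.0, 6.0]
opening: 0.0545
```

drive_tool:
  plan:
    - {"linear":[0,-0.4,0],"rotation":[0,0,0]}
    - {"linear":[0,-0.4,0],"rotation":[0,0,0]}
    - {"linear":[0,-0.4,0],"rotation":[0,0,0]}
    - {"linear":[0,0,0],"rotation":[0,0,0]}
    - {"linear":[0,0,0],"rotation":[0,0,0]}

```text
t: 31.4
position: [0.5165, 0.1467, 0.1109]
ee_rot: [-1.569, 0.049, -0.052]
contact_force: [0.2, 0.2, -2.6]
opening: 0.0552
```

```bash
cat >> held.py <<'E'
def rd():
    p,r,s=pose(); n=np.array([.9979,-.065,0]); print("n.p %.4f"%(p@n), p.round(4),"F",np.round(s["contact_force"],1))
E
python3 - <<'E'
from held import *
held(); rd()
E
```

```text
tcp [0.5164 0.1467 0.1107] toolx [ 0.998  -0.0639  0.0014] F [-0.7  0.8 -3.9]
top: y at x=0 -0.0277 slope dy/dx 0.0043 16620
front: x at y=0 -0.0313 slope dx/dy 0.0487 4049
n.p 0.5058 [0.5164 0.1467 0.1107] F [-0.7  0.8 -3.9]
```

drive_tool:
  plan:
    - {"linear":[0.7,0,0],"rotation":[0,0,0]}
    - {"linear":[0.7,0,0],"rotation":[0,0,0]}
    - {"linear":[0.4,0,0],"rotation":[0,0,0]}
    - {"linear":[0.28,0,0],"rotation":[0,0,0]}
    - {"linear":[0,0,0],"rotation":[0,0,0]}
    - {"linear":[0,0,0],"rotation":[0,0,0]}

```text
t: 32.2
position: [0.6196, 0.1402, 0.1112]
ee_rot: [-1.57, 0.049, -0.051]
contact_force: [-0.6, -0.3, -2.7]
opening: 0.0552
```

drive_tool:
  plan:
    - {"linear":[0.02,0,0],"rotation":[0,0,0]}
    - {"linear":[0,0,0],"rotation":[0,0,0]}

```text
t: 32.45
position: [0.6215, 0.1402, 0.112]
ee_rot: [-1.569, 0.048, -0.052]
contact_force: [0.3, 0.8, -2.5]
opening: 0.0553
```

drive_tool:
  plan:
    - {"linear":[0.02,0,0],"rotation":[0,0,0]}
    - {"linear":[0,0,0],"rotation":[0,0,0]}

```text
t: 32.7
position: [0.6229, 0.1401, 0.1119]
ee_rot: [-1.569, 0.048, -0.053]
contact_force: [-0.6, -0.1, -3.4]
opening: 0.0547
```

drive_tool:
  plan:
    - {"linear":[0.02,0,0],"rotation":[0,0,0]}
    - {"linear":[0,0,0],"rotation":[0,0,0]}

```text
t: 32.95
position: [0.6232, 0.14, 0.1116]
ee_rot: [-1.569, 0.049, -0.051]
contact_force: [-3.7, 0.4, -0.9]
opening: 0.0549
```

```bash
python3 - <<'E'
from held import *
rd()
E
```

```text
n.p 0.6128 [0.6232 0.14   0.1116] F [-3.7  0.4 -0.9]
```

drive_tool:
  plan:
    - {"linear":[-0.07,0,0],"rotation":[0,0,0]}
    - {"linear":[0,0.1,0],"rotation":[0,0,0]}
    - {"linear":[0,0,0],"rotation":[0,0,0]}
    - {"linear":[0,0,0],"rotation":[0,0,0]}

```text
t: 33.45
position: [0.6205, 0.1402, 0.1067]
ee_rot: [-1.569, 0.048, -0.053]
contact_force: [0.2, 1.0, -2.0]
opening: 0.0549
```

drive_tool:
  plan:
    - {"linear":[0,0.08,0],"rotation":[0,0,0]}
    - {"linear":[0,0,0],"rotation":[0,0,0]}

```text
t: 33.7
position: [0.6201, 0.1402, 0.1024]
ee_rot: [-1.569, 0.049, -0.052]
contact_force: [-0.7, -0.2, -3.9]
opening: 0.0551
```

drive_tool:
  plan:
    - {"linear":[0,0.04,0],"rotation":[0,0,0]}
    - {"linear":[0,0,0],"rotation":[0,0,0]}

```text
t: 33.95
position: [0.6203, 0.1402, 0.1006]
ee_rot: [-1.569, 0.048, -0.052]
contact_force: [0.2, -0.8, -2.9]
opening: 0.0549
```

```bash
python3 - <<'E'
from held import *
rd()
E
```

```text
n.p 0.6099 [0.6203 0.1402 0.1006] F [ 0.2 -0.8 -2.9]
```

drive_tool:
  plan:
    - {"linear":[0,0.06,0],"rotation":[0,0,0]}
    - {"linear":[0,0,0],"rotation":[0,0,0]}

```text
t: 34.2
position: [0.6202, 0.1402, 0.0975]
ee_rot: [-1.569, 0.048, -0.052]
contact_force: [-0.6, 0.8, -2.9]
opening: 0.0549
```

drive_tool:
  plan:
    - {"linear":[0,0.06,0],"rotation":[0,0,0]}
    - {"linear":[0,0,0],"rotation":[0,0,0]}

```text
t: 34.45
position: [0.6202, 0.1402, 0.0945]
ee_rot: [-1.569, 0.048, -0.052]
contact_force: [0.3, -0.4, -3.8]
opening: 0.0548
```

drive_tool:
  plan:
    - {"linear":[0,0.06,0],"rotation":[0,0,0]}
    - {"linear":[0,0,0],"rotation":[0,0,0]}

```text
t: 34.7
position: [0.6202, 0.1402, 0.0915]
ee_rot: [-1.569, 0.048, -0.052]
contact_force: [0.2, -0.8, -2.1]
opening: 0.0554
```

drive_tool:
  plan:
    - {"linear":[0,0.08,0],"rotation":[0,0,0]}
    - {"linear":[0,0,0],"rotation":[0,0,0]}

```text
t: 34.95
position: [0.6201, 0.1402, 0.0874]
ee_rot: [-1.569, 0.049, -0.052]
contact_force: [-0.4, 0.2, -3.6]
opening: 0.0551
```

drive_tool:
  plan:
    - {"linear":[0,0.06,0],"rotation":[0,0,0]}
    - {"linear":[0,0,0],"rotation":[0,0,0]}

```text
t: 35.2
position: [0.6203, 0.1402, 0.0845]
ee_rot: [-1.569, 0.048, -0.052]
contact_force: [0.4, -0.1, -3.5]
opening: 0.0551
```

drive_tool:
  plan:
    - {"linear":[0,0.06,0],"rotation":[0,0,0]}
    - {"linear":[0,0,0],"rotation":[0,0,0]}

```text
t: 35.45
position: [0.6203, 0.1402, 0.0815]
ee_rot: [-1.569, 0.048, -0.052]
contact_force: [0.3, -0.0, -3.5]
opening: 0.055
```

drive_tool:
  plan:
    - {"linear":[0,0.06,0],"rotation":[0,0,0]}
    - {"linear":[0,0,0],"rotation":[0,0,0]}

```text
t: 35.7
position: [0.6203, 0.1402, 0.0785]
ee_rot: [-1.569, 0.048, -0.052]
contact_force: [0.3, -0.6, -2.8]
opening: 0.055
```

drive_tool:
  plan:
    - {"linear":[0,0.06,0],"rotation":[0,0,0]}
    - {"linear":[0,0,0],"rotation":[0,0,0]}

```text
t: 35.95
position: [0.6203, 0.1402, 0.0755]
ee_rot: [-1.569, 0.048, -0.052]
contact_force: [-0.3, 0.1, -3.1]
opening: 0.0553
```

drive_tool:
  plan:
    - {"linear":[0,0.02,0],"rotation":[0,0,0]}
    - {"linear":[0,0,0],"rotation":[0,0,0]}

```text
t: 36.2
position: [0.6205, 0.1403, 0.0749]
ee_rot: [-1.569, 0.048, -0.053]
contact_force: [0.4, -0.0, -3.1]
opening: 0.0552
```

drive_tool:
  plan:
    - {"linear":[0,0.02,0],"rotation":[0,0,0]}
    - {"linear":[0,0,0],"rotation":[0,0,0]}

```text
t: 36.45
position: [0.6206, 0.1403, 0.0746]
ee_rot: [-1.569, 0.048, -0.053]
contact_force: [-3.0, -0.4, 4.1]
opening: 0.055
```

drive_tool:
  plan:
    - {"linear":[0,0,0],"rotation":[0,0,0]}
    - {"linear":[0,0,0],"rotation":[0,0,0]}
    - {"linear":[0,0,0],"rotation":[0,0,0]}
    - {"linear":[0,0,0],"rotation":[0,0,0]}
    - {"linear":[0,0,0],"rotation":[0,0,0]}
    - {"linear":[0,-0.5,0],"rotation":[0,0,0]}
    - {"linear":[0,-0.9,0],"rotation":[0,0,0]}
    - {"linear":[0,-0.9,0],"rotation":[0,0,0]}
    - {"linear":[0,-0.9,0],"rotation":[0,0,0]}
    - {"linear":[-0.5,0,0],"rotation":[0,0,0]}
    - {"linear":[0,0,0],"rotation":[0,0,0]}
    - {"linear":[0,0,0],"rotation":[0,0,0]}
  jaw: -1

```text
t: 37.95
position: [0.5953, 0.1417, 0.2335]
ee_rot: [-1.569, 0.048, -0.052]
contact_force: [-0.6, -0.3, 0.2]
opening: 0.0853
```

```bash
cat > hung.py <<'E'
from nd import *
nx=np.array([.9979,-.065,0]); ny=np.array([.065,.9979,0])
def hung(c,xy):
    P=cloud(c); k=(np.abs(P[...,2]-.102)<.012)&(np.linalg.norm(P[...,:2]-xy,axis=2)<.045)&(c["img"].min(2)>70)
    n,l,st,_=cv2.connectedComponentsWithStats(k.astype(np.uint8)); i=1+np.argmax(st[1:,4]); q=P[l==i]
    cx,cy,a,b,an=rect(q); X=np.c_[q@nx,q@ny,np.ones(len(q))]; X[:,:2]-=X[:,:2].mean(0); f=np.linalg.lstsq(X,q[:,2],rcond=None)[0]
    print("hung ctr",np.round([cx,cy],4),"size",np.round([a,b],1),"ang",round(an,1),"top z %.4f slope x %.3f y %.3f"%(f[2],f[0],f[1]),"front n.p %.4f"%np.percentile(q@nx,1),len(q))
E
python3 - <<'E'
from hung import *
c=cam("wrist"); save("w9",c["img"]); print(pose()[0]); hung(c,[.62,.14])
t=cam("top"); pickle.dump(t,open("top2.pkl","wb")); P=cloud(t)
for n,uv in dict(B=(394,273),C=(461,302),plain=(263,277)).items():
    q=node(t,P,uv); 
    if len(q)>200: print(n,len(q),np.round(rect(q),3))
go([(.62,.14,.3),(.415,-.146,.3)],-177.7)
E
```

```text
[0.59547321 0.14165957 0.2332625 ]
hung ctr [0.6255 0.1397] size [63.  73.9] ang 86.0 top z 0.1011 slope x 0.019 y 0.004 front n.p 0.5792 7657
B 797 [ 0.417 -0.146 73.954 56.568  1.439]
C 826 [ 0.343 -0.289 73.357 56.373 10.828]
rot 40 x [-0.001, 0.949, -0.0]
lin 2 x [-0.244, -0.668, 0.027]
lin 6 x [0.721, -0.0, 0.925]
```

View pics/w9.png

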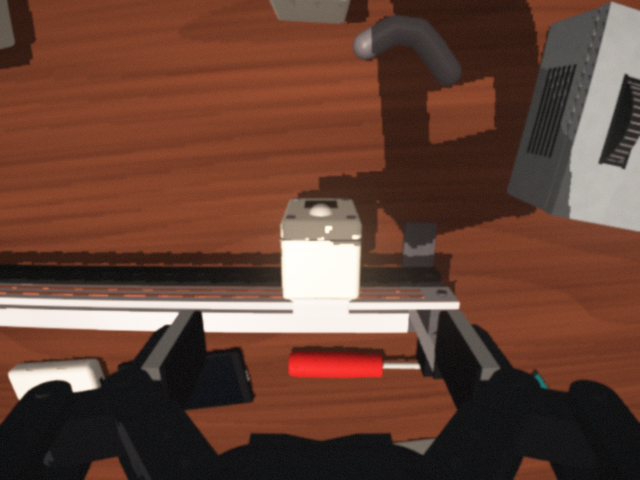

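Node A hangs at (320,260) in this view, lip over the rail at (322,315), top at z 0.101 and level within about 1°. Node B is next, with the same tool heading.

```bash
python3 - <<'E'
from plan import *
go([(.50,.10,.26),(.41,-.146,.26)],1.9)
E
```

```text
rot 2 x [-0.005, -0.608, 0.015]
lin 3 x [-0.646, -0.179, -0.257]
lin 6 x [-0.327, 0.0, -0.81]
```

drive_tool:
  plan:
    - {"linear":[-0.65,-0.18,-0.26],"rotation":[0,-0.6,0.02]}
    - {"linear":[-0.65,-0.18,-0.26],"rotation":[0,-0.6,0]}
    - {"linear":[-0.65,-0.18,-0.26],"rotation":[0,0,0]}
    - {"linear":[-0.33,0,-0.81],"rotation":[0,0,0]}
    - {"linear":[-0.33,0,-0.81],"rotation":[0,0,0]}
    - {"linear":[-0.33,0,-0.81],"rotation":[0,0,0]}
    - {"linear":[-0.33,0,-0.81],"rotation":[0,0,0]}
    - {"linear":[-0.33,0,-0.81],"rotation":[0,0,0]}
    - {"linear":[-0.33,0,-0.81],"rotation":[0,0,0]}
    - {"linear":[0,0,0],"rotation":[0,0,0]}
    - {"linear":[0,0,0],"rotation":[0,0,0]}

```text
t: 39.42
position: [0.4061, -0.1418, 0.26]
ee_rot: [-1.569, -0.025, 0.023]
contact_force: [0.5, 0.7, -0.3]
opening: 0.0851
```

```bash
python3 - <<'E'
from nd import *
c=cam("wrist"); print(pose()[0],pose()[2]["joints"].round(2)); ctr,an=meas(c,[.415,-.146],"B")
go([(*ctr,.12),(*ctr,.05)],an)
E
```

```text
[ 0.40619393 -0.1413609   0.26000059] [-0.36  0.11  2.02  0.    1.01 -1.97]
B rect [ 0.4149 -0.1465 74.2642 56.2536] yaw 2.4 ctr [ 0.4078 -0.1468] z 0.0801 5807
rot 1 x [-0.016, -0.131, 0.013]
lin 3 x [0.009, 0.933, -0.037]
lin 2 x [0.0, 0.7, 0.0]
```

drive_tool:
  plan:
    - {"linear":[0.01,0.93,-0.04],"rotation":[-0.02,-0.13,0.01]}
    - {"linear":[0.01,0.93,-0.04],"rotation":[0,0,0]}
    - {"linear":[0.01,0.93,-0.04],"rotation":[0,0,0]}
    - {"linear":[0,0.7,0],"rotation":[0,0,0]}
    - {"linear":[0,0.4,0],"rotation":[0,0,0]}
    - {"linear":[0,0.3,0],"rotation":[0,0,0]}
    - {"linear":[0,0,0],"rotation":[0,0,0]}

```text
t: 40.35
position: [0.4076, -0.147, 0.05]
ee_rot: [-1.571, -0.033, 0.035]
contact_force: [-0.5, 0.8, -0.2]
opening: 0.0853
```

drive_tool:
  plan:
    - {"linear":[0,0,0],"rotation":[0,0,0]}
    - {"linear":[0,0,0],"rotation":[0,0,0]}
    - {"linear":[0,0,0],"rotation":[0,0,0]}
    - {"linear":[0,0,0],"rotation":[0,0,0]}
    - {"linear":[0,0,0],"rotation":[0,0,0]}
    - {"linear":[0,0,0],"rotation":[0,0,0]}
  jaw: 1
  newtons: 80

```text
t: 41.1
position: [0.4084, -0.1479, 0.0517]
ee_rot: [-1.572, -0.035, 0.031]
contact_force: [-0.3, 3.6, 6.6]
opening: 0.055
```

drive_tool:
  plan:
    - {"linear":[0,-0.4,0],"rotation":[0,0,0]}
    - {"linear":[0,-0.4,0],"rotation":[0,0,0]}
    - {"linear":[0,-0.4,0],"rotation":[0,0,0]}
    - {"linear":[0,0,0],"rotation":[0,0.66,0]}
    - {"linear":[0,0,0],"rotation":[0,0.66,0]}
    - {"linear":[0,0,0],"rotation":[0,0,0]}

```text
t: 41.85
position: [0.4076, -0.1478, 0.1111]
ee_rot: [-1.571, 0.049, -0.05]
contact_force: [-0.6, 0.4, -1.7]
opening: 0.0552
```

```bash
python3 - <<'E'
from held import *
held(); rd()
nx=np.array([.9979,-.065,0]); ny=np.array([.065,.9979,0])
w=nx*.58+ny*.049+[0,0,.111]; go([w],-3.71)
E
```

```text
tcp [ 0.4076 -0.1477  0.111 ] toolx [ 9.981e-01 -6.220e-02  9.000e-04] F [-0.2 -0.5 -3. ]
top: y at x=0 -0.0285 slope dy/dx 0.0024 16869
front: x at y=0 -0.0305 slope dx/dy 0.0413 4784
n.p 0.4163 [ 0.4076 -0.1477  0.111 ] F [-0.2 -0.5 -3. ]
rot 1 x [0.01, 0.032, 0.011]
lin 4 x [0.819, -0.0, 0.849]
```

drive_tool:
  plan:
    - {"linear":[0.82,0,0.85],"rotation":[0,0.03,0]}
    - {"linear":[0.82,0,0.85],"rotation":[0,0,0]}
    - {"linear":[0.82,0,0.85],"rotation":[0,0,0]}
    - {"linear":[0.82,0,0.85],"rotation":[0,0,0]}
    - {"linear":[0.4,0,0],"rotation":[0,0,0]}
    - {"linear":[0.18,0,0],"rotation":[0,0,0]}
    - {"linear":[0,0,0],"rotation":[0,0,0]}
    - {"linear":[0,0,0],"rotation":[0,0,0]}

```text
t: 42.9
position: [0.61, 0.0087, 0.1104]
ee_rot: [-1.571, 0.053, -0.051]
contact_force: [-0.9, 0.9, -3.2]
opening: 0.0551
```

drive_tool:
  plan:
    - {"linear":[0.02,0,0],"rotation":[0,0,0]}
    - {"linear":[0,0,0],"rotation":[0,0,0]}

```text
t: 43.15
position: [0.612, 0.009, 0.1108]
ee_rot: [-1.571, 0.051, -0.052]
contact_force: [-0.3, -0.4, -2.8]
opening: 0.0548
```

drive_tool:
  plan:
    - {"linear":[0.02,0,0],"rotation":[0,0,0]}
    - {"linear":[0,0,0],"rotation":[0,0,0]}

```text
t: 43.4
position: [0.6134, 0.0092, 0.1107]
ee_rot: [-1.571, 0.051, -0.052]
contact_force: [-0.0, -0.9, -3.8]
opening: 0.055
```

drive_tool:
  plan:
    - {"linear":[0.02,0,0],"rotation":[0,0,0]}
    - {"linear":[0,0,0],"rotation":[0,0,0]}

```text
t: 43.65
position: [0.6135, 0.0092, 0.1105]
ee_rot: [-1.571, 0.052, -0.05]
contact_force: [-2.9, 0.4, -1.5]
opening: 0.0551
```

```bash
python3 - <<'E'
from held import *
rd()
E
```

```text
n.p 0.6116 [0.6135 0.0092 0.1105] F [-2.9  0.4 -1.5]
```

drive_tool:
  plan:
    - {"linear":[-0.07,0,0],"rotation":[0,0,0]}
    - {"linear":[0,0.1,0],"rotation":[0,0,0]}
    - {"linear":[0,0.08,0],"rotation":[0,0,0]}
    - {"linear":[0,0.04,0],"rotation":[0,0,0]}
    - {"linear":[0,0,0],"rotation":[0,0,0]}

```text
t: 44.28
position: [0.6107, 0.0094, 0.0994]
ee_rot: [-1.571, 0.051, -0.052]
contact_force: [-0.2, -0.4, -2.9]
opening: 0.055
```

drive_tool:
  plan:
    - {"linear":[0,0.06,0],"rotation":[0,0,0]}
    - {"linear":[0,0,0],"rotation":[0,0,0]}

```text
t: 44.52
position: [0.6107, 0.0094, 0.0965]
ee_rot: [-1.571, 0.051, -0.052]
contact_force: [-0.1, 0.1, -3.2]
opening: 0.055
```

Past the strip without contact, so I continue down in small steps.

drive_tool:
  plan:
    - {"linear":[0,0.06,0],"rotation":[0,0,0]}
    - {"linear":[0,0.06,0],"rotation":[0,0,0]}
    - {"linear":[0,0,0],"rotation":[0,0,0]}

```text
t: 44.9
position: [0.6105, 0.0094, 0.0903]
ee_rot: [-1.571, 0.052, -0.051]
contact_force: [0.1, -0.4, -2.6]
opening: 0.0553
```

drive_tool:
  plan:
    - {"linear":[0,0.06,0],"rotation":[0,0,0]}
    - {"linear":[0,0.06,0],"rotation":[0,0,0]}
    - {"linear":[0,0,0],"rotation":[0,0,0]}

```text
t: 45.28
position: [0.6106, 0.0094, 0.0843]
ee_rot: [-1.571, 0.052, -0.051]
contact_force: [-0.2, -0.1, -3.1]
opening: 0.0551
```

drive_tool:
  plan:
    - {"linear":[0,0.06,0],"rotation":[0,0,0]}
    - {"linear":[0,0.06,0],"rotation":[0,0,0]}
    - {"linear":[0,0,0],"rotation":[0,0,0]}

```text
t: 45.65
position: [0.6105, 0.0094, 0.0783]
ee_rot: [-1.571, 0.052, -0.051]
contact_force: [-0.4, -0.9, -3.4]
opening: 0.0552
```

drive_tool:
  plan:
    - {"linear":[0,0.04,0],"rotation":[0,0,0]}
    - {"linear":[0,0.02,0],"rotation":[0,0,0]}
    - {"linear":[0,0,0],"rotation":[0,0,0]}

```text
t: 46.02
position: [0.6108, 0.0094, 0.0756]
ee_rot: [-1.571, 0.051, -0.052]
contact_force: [0.4, -0.1, -3.9]
opening: 0.0552
```

drive_tool:
  plan:
    - {"linear":[0,0.02,0],"rotation":[0,0,0]}
    - {"linear":[0,0,0],"rotation":[0,0,0]}

```text
t: 46.28
position: [0.6108, 0.0094, 0.0746]
ee_rot: [-1.571, 0.051, -0.052]
contact_force: [-0.0, -0.4, -4.4]
opening: 0.0551
```

drive_tool:
  plan:
    - {"linear":[0,0.02,0],"rotation":[0,0,0]}
    - {"linear":[0,0,0],"rotation":[0,0,0]}

```text
t: 46.52
position: [0.6109, 0.0094, 0.0738]
ee_rot: [-1.571, 0.051, -0.052]
contact_force: [-0.6, -0.5, -2.1]
opening: 0.055
```

drive_tool:
  plan:
    - {"linear":[0,0.01,0],"rotation":[0,0,0]}
    - {"linear":[0,0,0],"rotation":[0,0,0]}

```text
t: 46.78
position: [0.611, 0.0094, 0.0737]
ee_rot: [-1.571, 0.051, -0.052]
contact_force: [-2.8, -0.3, 4.3]
opening: 0.0553
```

Seated. I release, rise and check.

drive_tool:
  plan:
    - {"linear":[0,0,0],"rotation":[0,0,0]}
    - {"linear":[0,0,0],"rotation":[0,0,0]}
    - {"linear":[0,0,0],"rotation":[0,0,0]}
    - {"linear":[0,0,0],"rotation":[0,0,0]}
    - {"linear":[0,0,0],"rotation":[0,0,0]}
    - {"linear":[0,-0.5,0],"rotation":[0,0,0]}
    - {"linear":[0,-0.9,0],"rotation":[0,0,0]}
    - {"linear":[0,-0.9,0],"rotation":[0,0,0]}
    - {"linear":[0,-0.9,0],"rotation":[0,0,0]}
    - {"linear":[-0.5,0,0],"rotation":[0,0,0]}
    - {"linear":[0,0,0],"rotation":[0,0,0]}
    - {"linear":[0,0,0],"rotation":[0,0,0]}
  jaw: -1

```text
t: 48.28
position: [0.5861, 0.0111, 0.233]
ee_rot: [-1.571, 0.051, -0.052]
contact_force: [0.6, 0.1, 0.3]
opening: 0.0854
```

```bash
python3 - <<'E'
from hung import *
c=cam("wrist"); save("w10",c["img"]); print(pose()[0]); hung(c,[.613,.009]); hung(c,[.62,.14])
t=cam("top"); pickle.dump(t,open("top3.pkl","wb")); save("top3",t["img"]); P=cloud(t)
q=node(t,P,(461,302)); print("C",len(q),np.round(rect(q),3))
go([(.336,-.288,.26)],-169)
E
```

```text
[0.58622014 0.0110632  0.23277151]
hung ctr [0.617  0.0087] size [66.5 74.3] ang 86.0 top z 0.1011 slope x 0.017 y 0.001 front n.p 0.5791 7788
hung ctr [0.6258 0.1399] size [61.9 74.6] ang 85.6 top z 0.1008 slope x 0.022 y 0.041 front n.p 0.5791 7455
C 824 [ 0.343 -0.288 74.419 56.052 10.859]
rot 38 x [0.0, 0.949, 0.0]
lin 7 x [0.865, -0.078, 0.702]
```

A and B both hang level with their fronts in line. For node C I keep the same heading with the tool at yaw 9°, which leaves about 5° of wrist range; the pads square up the rest.

```bash
python3 - <<'E'
from plan import *
go([(.336,-.288,.26)],8.5)
E
```

```text
rot 3 x [0.003, -0.892, 0.0]
lin 7 x [-0.833, -0.078, -0.739]
```

drive_tool:
  plan:
    - {"linear":[0,0,0],"rotation":[0,-0.89,0]}
    - {"linear":[0,0,0],"rotation":[0,-0.89,0]}
    - {"linear":[0,0,0],"rotation":[0,-0.89,0]}
    - {"linear":[-0.83,-0.08,-0.74],"rotation":[0,0,0]}
    - {"linear":[-0.83,-0.08,-0.74],"rotation":[0,0,0]}
    - {"linear":[-0.83,-0.08,-0.74],"rotation":[0,0,0]}
    - {"linear":[-0.83,-0.08,-0.74],"rotation":[0,0,0]}
    - {"linear":[-0.83,-0.08,-0.74],"rotation":[0,0,0]}
    - {"linear":[-0.83,-0.08,-0.74],"rotation":[0,0,0]}
    - {"linear":[-0.83,-0.08,-0.74],"rotation":[0,0,0]}
    - {"linear":[0,0,0],"rotation":[0,0,0]}
    - {"linear":[0,0,0],"rotation":[0,0,0]}

```text
t: 49.88
position: [0.3369, -0.288, 0.261]
ee_rot: [-1.568, -0.116, 0.115]
contact_force: [-0.1, -0.8, -0.0]
opening: 0.0853
```

```bash
python3 - <<'E'
from nd import *
c=cam("wrist"); print(pose()[0],pose()[2]["joints"].round(3)); ctr,an=meas(c,[.341,-.288],"C")
go([(*ctr,.12),(*ctr,.05)],min(an,9))
E
```

```text
[ 0.33718221 -0.28749385  0.26095624] [-0.733  0.126  1.997  0.     1.019 -2.452]
C rect [ 0.3419 -0.2899 74.2957 56.2111] yaw 11.6 ctr [ 0.3349 -0.2913] z 0.0801 5856
rot 1 x [0.002, -0.11, 0.003]
lin 3 x [-0.019, 0.94, -0.023]
lin 2 x [0.0, 0.7, 0.0]
```

drive_tool:
  plan:
    - {"linear":[-0.02,0.94,-0.02],"rotation":[0,0,0]}
    - {"linear":[-0.02,0.94,-0.02],"rotation":[0,0,0]}
    - {"linear":[-0.02,0.94,-0.02],"rotation":[0,0,0]}
    - {"linear":[0,0.7,0],"rotation":[0,0,0]}
    - {"linear":[0,0.4,0],"rotation":[0,0,0]}
    - {"linear":[0,0.3,0],"rotation":[0,0,0]}
    - {"linear":[0,0,0],"rotation":[0,0,0]}

```text
t: 50.8
position: [0.3345, -0.2905, 0.0495]
ee_rot: [-1.567, -0.117, 0.118]
contact_force: [-0.2, 0.4, 0.4]
opening: 0.0853
```

drive_tool:
  plan:
    - {"linear":[0,0,0],"rotation":[0,0,0]}
    - {"linear":[0,0,0],"rotation":[0,0,0]}
    - {"linear":[0,0,0],"rotation":[0,0,0]}
    - {"linear":[0,0,0],"rotation":[0,0,0]}
    - {"linear":[0,0,0],"rotation":[0,0,0]}
    - {"linear":[0,0,0],"rotation":[0,0,0]}
  jaw: 1
  newtons: 80

```text
t: 51.55
position: [0.3348, -0.2918, 0.0515]
ee_rot: [-1.57, -0.118, 0.114]
contact_force: [-0.5, 2.4, 7.0]
opening: 0.0555
```

drive_tool:
  plan:
    - {"linear":[0,-0.4,0],"rotation":[0,0,0]}
    - {"linear":[0,-0.4,0],"rotation":[0,0,0]}
    - {"linear":[0,-0.4,0],"rotation":[0,0,0]}
    - {"linear":[0,0,0],"rotation":[0,0.89,0]}
    - {"linear":[0,0,0],"rotation":[0,0.89,0]}
    - {"linear":[0,0,0],"rotation":[0,0.89,0]}
    - {"linear":[0,0,0],"rotation":[0,0,0]}

```text
t: 52.42
position: [0.3342, -0.2915, 0.1108]
ee_rot: [-1.572, 0.05, -0.052]
contact_force: [0.7, 0.2, -1.8]
opening: 0.0557
```

```bash
python3 - <<'E'
from held import *
held(); rd()
nx=np.array([.9979,-.065,0]); ny=np.array([.065,.9979,0])
w=nx*.58-ny*.081+[0,0,.111]; go([w],-3.71)
E
```

```text
tcp [ 0.3342 -0.2915  0.1107] toolx [ 0.9979 -0.0643  0.0012] F [ 0.8  0.6 -2.2]
top: y at x=0 -0.0288 slope dy/dx 0.0019 16966
front: x at y=0 -0.0300 slope dx/dy 0.0400 4893
n.p 0.3525 [ 0.3342 -0.2915  0.1107] F [ 0.8  0.6 -2.2]
rot 1 x [0.015, 0.006, 0.015]
lin 5 x [0.91, -0.001, 0.752]
```

drive_tool:
  plan:
    - {"linear":[0.91,0,0.75],"rotation":[0,0,0]}
    - {"linear":[0.91,0,0.75],"rotation":[0,0,0]}
    - {"linear":[0.91,0,0.75],"rotation":[0,0,0]}
    - {"linear":[0.91,0,0.75],"rotation":[0,0,0]}
    - {"linear":[0.91,0,0.75],"rotation":[0,0,0]}
    - {"linear":[0.4,0,0],"rotation":[0,0,0]}
    - {"linear":[0.16,0,0],"rotation":[0,0,0]}
    - {"linear":[0,0,0],"rotation":[0,0,0]}
    - {"linear":[0,0,0],"rotation":[0,0,0]}

```text
t: 53.6
position: [0.6002, -0.1215, 0.1101]
ee_rot: [-1.571, 0.053, -0.052]
contact_force: [0.6, 0.1, -2.9]
opening: 0.0559
```

drive_tool:
  plan:
    - {"linear":[0.02,0,0],"rotation":[0,0,0]}
    - {"linear":[0,0,0],"rotation":[0,0,0]}

```text
t: 53.85
position: [0.6021, -0.1214, 0.1104]
ee_rot: [-1.571, 0.052, -0.052]
contact_force: [0.2, -0.2, -2.0]
opening: 0.0554
```

drive_tool:
  plan:
    - {"linear":[0.02,0,0],"rotation":[0,0,0]}
    - {"linear":[0,0,0],"rotation":[0,0,0]}

```text
t: 54.1
position: [0.6029, -0.1212, 0.1102]
ee_rot: [-1.571, 0.052, -0.051]
contact_force: [-1.6, 0.1, -1.3]
opening: 0.0554
```

drive_tool:
  plan:
    - {"linear":[0.02,0,0],"rotation":[0,0,0]}
    - {"linear":[0,0,0],"rotation":[0,0,0]}

```text
t: 54.35
position: [0.6031, -0.1211, 0.11]
ee_rot: [-1.571, 0.054, -0.05]
contact_force: [-5.3, -1.1, 2.1]
opening: 0.0555
```

```bash
python3 - <<'E'
from held import *
rd()
E
```

```text
n.p 0.6097 [ 0.6031 -0.1211  0.11  ] F [-5.3 -1.1  2.1]
```

drive_tool:
  plan:
    - {"linear":[-0.08,0,0],"rotation":[0,0,0]}
    - {"linear":[0,0.1,0],"rotation":[0,0,0]}
    - {"linear":[0,0.08,0],"rotation":[0,0,0]}
    - {"linear":[0,0.04,0],"rotation":[0,0,0]}
    - {"linear":[0,0,0],"rotation":[0,0,0]}

```text
t: 54.98
position: [0.6004, -0.1209, 0.099]
ee_rot: [-1.571, 0.051, -0.052]
contact_force: [-0.0, -0.5, -2.9]
opening: 0.0556
```

drive_tool:
  plan:
    - {"linear":[0,0.06,0],"rotation":[0,0,0]}
    - {"linear":[0,0,0],"rotation":[0,0,0]}

```text
t: 55.22
position: [0.6003, -0.1209, 0.0961]
ee_rot: [-1.571, 0.051, -0.052]
contact_force: [-0.4, -0.1, -2.0]
opening: 0.0553
```

```bash
python3 - <<'E'
from held import *
rd()
E
```

```text
n.p 0.6069 [ 0.6003 -0.1209  0.0961] F [-0.4 -0.1 -2. ]
```

drive_tool:
  plan:
    - {"linear":[0,0.06,0],"rotation":[0,0,0]}
    - {"linear":[0,0.06,0],"rotation":[0,0,0]}
    - {"linear":[0,0,0],"rotation":[0,0,0]}

```text
t: 55.6
position: [0.6002, -0.1209, 0.0899]
ee_rot: [-1.571, 0.052, -0.051]
contact_force: [0.1, 0.1, -1.4]
opening: 0.0552
```

drive_tool:
  plan:
    - {"linear":[0,0.06,0],"rotation":[0,0,0]}
    - {"linear":[0,0.06,0],"rotation":[0,0,0]}
    - {"linear":[0,0,0],"rotation":[0,0,0]}

```text
t: 55.98
position: [0.6003, -0.121, 0.084]
ee_rot: [-1.571, 0.051, -0.052]
contact_force: [0.3, -0.1, -2.6]
opening: 0.0556
```

drive_tool:
  plan:
    - {"linear":[0,0.06,0],"rotation":[0,0,0]}
    - {"linear":[0,0.06,0],"rotation":[0,0,0]}
    - {"linear":[0,0,0],"rotation":[0,0,0]}

```text
t: 56.35
position: [0.601, -0.121, 0.0807]
ee_rot: [-1.571, 0.051, -0.054]
contact_force: [-6.8, 1.9, 20.6]
opening: 0.0562
```

drive_tool:
  plan:
    - {"linear":[0,0.04,0],"rotation":[0,0,0]}
    - {"linear":[0,0.02,0],"rotation":[0,0,0]}
    - {"linear":[0,0,0],"rotation":[0,0,0]}

```text
t: 56.72
position: [0.6009, -0.1209, 0.0802]
ee_rot: [-1.57, 0.051, -0.055]
contact_force: [-16.5, 4.5, 42.9]
opening: 0.0553
```

drive_tool:
  plan:
    - {"linear":[0,0.02,0],"rotation":[0,0,0]}
    - {"linear":[0,0,0],"rotation":[0,0,0]}

```text
t: 56.98
position: [0.6009, -0.1209, 0.08]
ee_rot: [-1.57, 0.051, -0.055]
contact_force: [-18.8, 5.0, 49.9]
opening: 0.0554
```

This one jammed about 8 mm high, and its earlier contact came 1.6 mm early. Both fit the node still being yawed about 3° in the jaws. I raise it, back off and measure its yaw.

drive_tool:
  plan:
    - {"linear":[0,-0.3,0],"rotation":[0,0,0]}
    - {"linear":[0,-0.42,0],"rotation":[0,0,0]}
    - {"linear":[-0.6,0,0],"rotation":[0,0,0]}
    - {"linear":[0,0,0],"rotation":[0,0,0]}
    - {"linear":[0,0,0],"rotation":[0,0,0]}

```text
t: 57.6
position: [0.5711, -0.1191, 0.1106]
ee_rot: [-1.571, 0.05, -0.053]
contact_force: [-0.1, -0.4, -2.5]
opening: 0.0555
```

```bash
cat >> held.py <<'E'
def hyaw():
    """yaw of held node relative to tool x, from the front face points"""
    c=cam("wrist"); p,r,s=pose(); T=(cloud(c)-p)@r.as_matrix()
    k=(np.abs(T[...,2])<.024)&(T[...,1]>-.024)&(T[...,1]<-.012)&(np.abs(T[...,0]+.03)<.008)
    q=T[k]; a=cv2.fitLine(np.float32(q[:,[2,0]]),cv2.DIST_HUBER,0,1e-5,1e-5).ravel(); print("front dx/dz slope %.4f (deg %.2f)"%(a[1]/a[0],np.degrees(a[1]/a[0])),len(q))
    k=(np.abs(T[...,1]+.029)<.012)&(np.abs(T[...,2])<.04)&(T[...,0]>-.04)&(T[...,0]<.025)&(c["img"].min(2)>60)
    q=T[k]; e=[(z,np.percentile(q[np.abs(q[:,2]-z)<.003][:,0],2)) for z in np.arange(-.021,.022,.006)]; e=np.array(e); print("top front edge slope deg",np.degrees(np.polyfit(e[:,0],e[:,1],1)[0]).round(2))
E
python3 - <<'E'
from held import *
held("w11"); hyaw(); rd()
E
```

```text
tcp [ 0.5714 -0.1191  0.1105] toolx [ 0.9979 -0.0655  0.0015] F [ 0.3  0.4 -2. ]
top: y at x=0 -0.0287 slope dy/dx 0.0024 16903
front: x at y=0 -0.0302 slope dx/dy 0.0406 4825
front dx/dz slope -0.0464 (deg -2.66) 2847
top front edge slope deg -2.78
n.p 0.5779 [ 0.5714 -0.1191  0.1104] F [ 0.2  0.5 -2.1]
```

Confirmed: the node is yawed +2.7° in the jaws and hasn't slipped. I turn the tool to compensate and approach again.

drive_tool:
  plan:
    - {"linear":[0,0,0],"rotation":[0,0.59,0]}
    - {"linear":[0.3,0,0],"rotation":[0,0,0]}
    - {"linear":[0.3,0,0],"rotation":[0,0,0]}
    - {"linear":[0,0,0],"rotation":[0,0,0]}
    - {"linear":[0,0,0],"rotation":[0,0,0]}

```text
t: 58.32
position: [0.6002, -0.1223, 0.11]
ee_rot: [-1.57, 0.088, -0.088]
contact_force: [-0.3, 1.0, -2.0]
opening: 0.0555
```

drive_tool:
  plan:
    - {"linear":[0.02,0,0],"rotation":[0,0,0]}
    - {"linear":[0,0,0],"rotation":[0,0,0]}

```text
t: 58.58
position: [0.6012, -0.1225, 0.1103]
ee_rot: [-1.57, 0.088, -0.089]
contact_force: [0.1, -0.1, -2.6]
opening: 0.0552
```

drive_tool:
  plan:
    - {"linear":[0.02,0,0],"rotation":[0,0,0]}
    - {"linear":[0,0,0],"rotation":[0,0,0]}

```text
t: 58.82
position: [0.6024, -0.1226, 0.1104]
ee_rot: [-1.57, 0.088, -0.089]
contact_force: [0.7, -0.3, -1.5]
opening: 0.0554
```

drive_tool:
  plan:
    - {"linear":[0.02,0,0],"rotation":[0,0,0]}
    - {"linear":[0,0,0],"rotation":[0,0,0]}

```text
t: 59.08
position: [0.6034, -0.1227, 0.1103]
ee_rot: [-1.57, 0.088, -0.089]
contact_force: [-0.2, -0.8, -2.3]
opening: 0.0553
```

```bash
python3 - <<'E'
from held import *
rd()
E
```

```text
n.p 0.6101 [ 0.6034 -0.1227  0.1103] F [-0.2 -0.8 -2.3]
```

drive_tool:
  plan:
    - {"linear":[0.02,0,0],"rotation":[0,0,0]}
    - {"linear":[0,0,0],"rotation":[0,0,0]}

```text
t: 59.32
position: [0.604, -0.1228, 0.1102]
ee_rot: [-1.57, 0.089, -0.088]
contact_force: [-1.3, -0.2, -0.6]
opening: 0.0553
```

drive_tool:
  plan:
    - {"linear":[0.02,0,0],"rotation":[0,0,0]}
    - {"linear":[0,0,0],"rotation":[0,0,0]}

```text
t: 59.58
position: [0.6041, -0.1228, 0.11]
ee_rot: [-1.569, 0.09, -0.087]
contact_force: [-5.2, 0.0, 0.2]
opening: 0.0553
```

```bash
python3 - <<'E'
from held import *
rd()
E
```

```text
n.p 0.6108 [ 0.6041 -0.1228  0.11  ] F [-5.2  0.   0.2]
```

drive_tool:
  plan:
    - {"linear":[-0.075,0,0],"rotation":[0,0,0]}
    - {"linear":[0,0.1,0],"rotation":[0,0,0]}
    - {"linear":[0,0.08,0],"rotation":[0,0,0]}
    - {"linear":[0,0.04,0],"rotation":[0,0,0]}
    - {"linear":[0,0,0],"rotation":[0,0,0]}

```text
t: 60.2
position: [0.6015, -0.1225, 0.099]
ee_rot: [-1.57, 0.088, -0.089]
contact_force: [0.7, 0.2, -1.6]
opening: 0.0555
```

drive_tool:
  plan:
    - {"linear":[0,0.06,0],"rotation":[0,0,0]}
    - {"linear":[0,0,0],"rotation":[0,0,0]}

```text
t: 60.45
position: [0.6014, -0.1225, 0.0961]
ee_rot: [-1.57, 0.088, -0.089]
contact_force: [0.5, 0.4, -2.0]
opening: 0.0554
```

```bash
python3 - <<'E'
from held import *
rd()
E
```

```text
n.p 0.6081 [ 0.6014 -0.1225  0.0961] F [ 0.5  0.4 -2. ]
```

drive_tool:
  plan:
    - {"linear":[0,0.06,0],"rotation":[0,0,0]}
    - {"linear":[0,0.06,0],"rotation":[0,0,0]}
    - {"linear":[0,0,0],"rotation":[0,0,0]}

```text
t: 60.82
position: [0.6013, -0.1225, 0.0899]
ee_rot: [-1.57, 0.089, -0.089]
contact_force: [0.2, -0.2, -2.6]
opening: 0.0555
```

drive_tool:
  plan:
    - {"linear":[0,0.06,0],"rotation":[0,0,0]}
    - {"linear":[0,0.06,0],"rotation":[0,0,0]}
    - {"linear":[0,0,0],"rotation":[0,0,0]}

```text
t: 61.2
position: [0.6014, -0.1225, 0.0839]
ee_rot: [-1.57, 0.089, -0.089]
contact_force: [-0.1, -0.1, -2.7]
opening: 0.0557
```

drive_tool:
  plan:
    - {"linear":[0,0.06,0],"rotation":[0,0,0]}
    - {"linear":[0,0,0],"rotation":[0,0,0]}

```text
t: 61.45
position: [0.6014, -0.1225, 0.081]
ee_rot: [-1.57, 0.089, -0.089]
contact_force: [-0.4, -0.1, -2.7]
opening: 0.0551
```

drive_tool:
  plan:
    - {"linear":[0,0.05,0],"rotation":[0,0,0]}
    - {"linear":[0,0,0],"rotation":[0,0,0]}

```text
t: 61.7
position: [0.6014, -0.1225, 0.0786]
ee_rot: [-1.57, 0.088, -0.089]
contact_force: [-0.2, -0.1, -2.1]
opening: 0.0552
```

drive_tool:
  plan:
    - {"linear":[0,0.05,0],"rotation":[0,0,0]}
    - {"linear":[0,0.02,0],"rotation":[0,0,0]}
    - {"linear":[0,0,0],"rotation":[0,0,0]}

```text
t: 62.08
position: [0.6015, -0.1225, 0.0751]
ee_rot: [-1.57, 0.088, -0.089]
contact_force: [-0.1, 0.1, -1.2]
opening: 0.0556
```

drive_tool:
  plan:
    - {"linear":[0,0.02,0],"rotation":[0,0,0]}
    - {"linear":[0,0,0],"rotation":[0,0,0]}

```text
t: 62.32
position: [0.6016, -0.1225, 0.0742]
ee_rot: [-1.57, 0.088, -0.089]
contact_force: [-0.1, 0.5, -1.9]
opening: 0.0555
```

drive_tool:
  plan:
    - {"linear":[0,0.02,0],"rotation":[0,0,0]}
    - {"linear":[0,0,0],"rotation":[0,0,0]}

```text
t: 62.58
position: [0.6017, -0.1226, 0.0736]
ee_rot: [-1.57, 0.088, -0.089]
contact_force: [-1.0, 0.1, 0.9]
opening: 0.0554
```

Seated at z 0.0736. I release, rise and check all three.

drive_tool:
  plan:
    - {"linear":[0,0,0],"rotation":[0,0,0]}
    - {"linear":[0,0,0],"rotation":[0,0,0]}
    - {"linear":[0,0,0],"rotation":[0,0,0]}
    - {"linear":[0,0,0],"rotation":[0,0,0]}
    - {"linear":[0,0,0],"rotation":[0,0,0]}
    - {"linear":[0,-0.5,0],"rotation":[0,0,0]}
    - {"linear":[0,-0.9,0],"rotation":[0,0,0]}
    - {"linear":[0,-0.9,0],"rotation":[0,0,0]}
    - {"linear":[0,-0.9,0],"rotation":[0,0,0]}
    - {"linear":[-0.5,0,0],"rotation":[0,0,0]}
    - {"linear":[-0.3,0,0],"rotation":[0,0,0]}
    - {"linear":[0,0,0],"rotation":[0,0,0]}
  jaw: -1

```text
t: 64.08
position: [0.5605, -0.1177, 0.2327]
ee_rot: [-1.569, 0.089, -0.088]
contact_force: [0.4, 0.4, 0.4]
opening: 0.0854
```

```bash
python3 - <<'E'
from hung import *
c=cam("wrist"); print(pose()[0]); hung(c,[.605,-.122]); hung(c,[.613,.009])
s=cam("scene"); save("scene1",s["img"]); pickle.dump(s,open("scene1.pkl","wb"))
a=cv2.resize(s["img"][180:340,190:510],None,fx=2.5,fy=2.5,interpolation=cv2.INTER_CUBIC); save("scene1c",a)
from sup import sp
print(sp(0,-.035,.097))
w=sp(-.012,-.035,.15); go([(.50,-.12,.26),(.46,.2,.26),(*w[:2],.20)],-103.2)
E
```

```text
[ 0.56145083 -0.11787708  0.23278234]
hung ctr [ 0.6082 -0.1227] size [67.6 74.7] ang 86.7 top z 0.1010 slope x 0.018 y -0.000 front n.p 0.5787 7461
hung ctr [0.6175 0.011 ] size [60.7 73.8] ang 86.9 top z 0.1008 slope x 0.028 y 0.030 front n.p 0.5791 7030
[0.53399226 0.36392837 0.097     ]
rot 23 x [0.0, 0.918, 0.0]
lin 2 x [0.161, -0.272, -0.599]
lin 7 x [-0.864, 0.0, -0.32]
lin 4 x [-0.882, 0.3, 0.113]
```

View pics/scene1c.png

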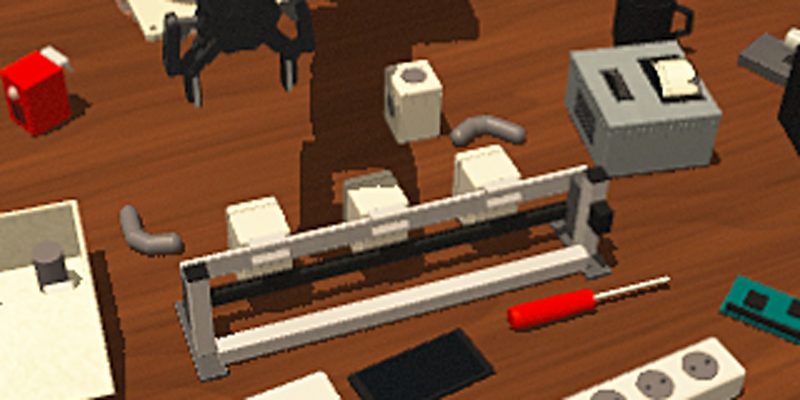

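The scene crop shows three nodes hung, their lips over the rail at (268,250), (390,222) and (500,190). No other lipped white node is left; the plain box and elbows are where they were. Next I roll the wheel up.

drive_tool:
  plan:
    - {"linear":[0,0,0],"rotation":[0,0.92,0]}
    - {"linear":[0,0,0],"rotation":[0,0.92,0]}
    - {"linear":[0,0,0],"rotation":[0,0.92,0]}
    - {"linear":[0,0,0],"rotation":[0,0.92,0]}
    - {"linear":[0,0,0],"rotation":[0,0.92,0]}
    - {"linear":[0,0,0],"rotation":[0,0.92,0]}
    - {"linear":[0,0,0],"rotation":[0,0.92,0]}
    - {"linear":[0,0,0],"rotation":[0,0.92,0]}
    - {"linear":[0,0,0],"rotation":[0,0.92,0]}
    - {"linear":[0,0,0],"rotation":[0,0.92,0]}
    - {"linear":[0,0,0],"rotation":[0,0.92,0]}
    - {"linear":[0,0,0],"rotation":[0,0.92,0]}
  jaw: 1
  newtons: 30

```text
t: 65.68
position: [0.5624, -0.118, 0.2326]
ee_rot: [-1.428, 0.778, -0.778]
contact_force: [-0.4, -0.2, -0.1]
opening: 0.0002
```

drive_tool:
  plan:
    - {"linear":[0,0,0],"rotation":[0,0.92,0]}
    - {"linear":[0,0,0],"rotation":[0,0.92,0]}
    - {"linear":[0,0,0],"rotation":[0,0.92,0]}
    - {"linear":[0,0,0],"rotation":[0,0.92,0]}
    - {"linear":[0,0,0],"rotation":[0,0.92,0]}
    - {"linear":[0,0,0],"rotation":[0,0.92,0]}
    - {"linear":[0,0,0],"rotation":[0,0.92,0]}
    - {"linear":[0,0,0],"rotation":[0,0.92,0]}
    - {"linear":[0,0,0],"rotation":[0,0.92,0]}
    - {"linear":[0,0,0],"rotation":[0,0.92,0]}
    - {"linear":[0,0,0],"rotation":[0,0.92,0]}
    - {"linear":[0,0,0],"rotation":[0,0,0]}

```text
t: 67.18
position: [0.5623, -0.118, 0.2327]
ee_rot: [-1.09, 1.379, -1.38]
contact_force: [-0.9, 0.4, -0.8]
opening: -0.0001
```

drive_tool:
  plan:
    - {"linear":[0.16,-0.27,-0.6],"rotation":[0,0,0]}
    - {"linear":[0.16,-0.27,-0.6],"rotation":[0,0,0]}
    - {"linear":[-0.86,0,-0.32],"rotation":[0,0,0]}
    - {"linear":[-0.86,0,-0.32],"rotation":[0,0,0]}
    - {"linear":[-0.86,0,-0.32],"rotation":[0,0,0]}
    - {"linear":[-0.86,0,-0.32],"rotation":[0,0,0]}
    - {"linear":[-0.86,0,-0.32],"rotation":[0,0,0]}
    - {"linear":[-0.86,0,-0.32],"rotation":[0,0,0]}
    - {"linear":[-0.86,0,-0.32],"rotation":[0,0,0]}
    - {"linear":[0,0,0],"rotation":[0,0,0]}

```text
t: 68.42
position: [0.4607, 0.2019, 0.2598]
ee_rot: [-1.091, 1.376, -1.377]
contact_force: [-0.2, -0.6, -1.0]
opening: 0.0002
```

```bash
python3 - <<'E'
from sup import sp; from plan import *
print(pose()[0],pose()[2]["joints"].round(2)); w=sp(-.012,-.035,.15); go([(*w[:2],.15),(*w[:2],.111)],-103.2)
E
```

```text
[0.460733   0.20194819 0.25984235] [ 0.39  0.22  1.88 -0.    1.04  0.62]
rot 1 x [-0.009, 0.013, 0.001]
lin 4 x [-0.872, 0.549, 0.112]
lin 1 x [0.0, 0.78, -0.0]
```

drive_tool:
  plan:
    - {"linear":[-0.87,0.55,0.11],"rotation":[0,0,0]}
    - {"linear":[-0.87,0.55,0.11],"rotation":[0,0,0]}
    - {"linear":[-0.87,0.55,0.11],"rotation":[0,0,0]}
    - {"linear":[-0.87,0.55,0.11],"rotation":[0,0,0]}
    - {"linear":[0,0.4,0],"rotation":[0,0,0]}
    - {"linear":[0,0.38,0],"rotation":[0,0,0]}
    - {"linear":[0,0,0],"rotation":[0,0,0]}
    - {"linear":[0,0,0],"rotation":[0,0,0]}

```text
t: 69.42
position: [0.523, 0.3625, 0.1116]
ee_rot: [-1.088, 1.38, -1.381]
contact_force: [0.0, 0.7, 0.2]
opening: -0.0002
```

drive_tool:
  plan:
    - {"linear":[0,0.05,0],"rotation":[0,0,0]}
    - {"linear":[0,0.03,0],"rotation":[0,0,0]}
    - {"linear":[0,0,0],"rotation":[0,0,0]}

```text
t: 69.8
position: [0.523, 0.3633, 0.1075]
ee_rot: [-1.088, 1.379, -1.381]
contact_force: [-0.8, -1.0, 3.0]
opening: 0.0001
```

drive_tool:
  plan:
    - {"linear":[0,0.02,0],"rotation":[0,0,0]}
    - {"linear":[0,0,0],"rotation":[0,0,0]}

```text
t: 70.05
position: [0.5231, 0.3634, 0.1072]
ee_rot: [-1.088, 1.379, -1.381]
contact_force: [-2.3, -2.9, 9.7]
opening: -0.0
```

drive_tool:
  plan:
    - {"linear":[0,0,0.08],"rotation":[0,0,0]}
    - {"linear":[0,0,0.08],"rotation":[0,0,0]}
    - {"linear":[0,0,0.08],"rotation":[0,0,0]}
    - {"linear":[0,0,0.08],"rotation":[0,0,0]}
    - {"linear":[0,0,0.08],"rotation":[0,0,0]}
    - {"linear":[0,0,0.08],"rotation":[0,0,0]}
    - {"linear":[0,0,0],"rotation":[0,0,0]}

```text
t: 70.92
position: [0.5472, 0.358, 0.107]
ee_rot: [-1.086, 1.378, -1.381]
contact_force: [1.0, -2.3, 6.1]
opening: -0.0001
```

drive_tool:
  plan:
    - {"linear":[0,-0.16,0],"rotation":[0,0,0]}
    - {"linear":[0,0,-0.24],"rotation":[0,0,0]}
    - {"linear":[0,0,-0.24],"rotation":[0,0,0]}
    - {"linear":[0,0.08,0],"rotation":[0,0,0]}
    - {"linear":[0,0.08,0],"rotation":[0,0,0]}
    - {"linear":[0,0,0],"rotation":[0,0,0]}

```text
t: 71.68
position: [0.5229, 0.3635, 0.1071]
ee_rot: [-1.089, 1.379, -1.381]
contact_force: [-4.0, -2.2, 12.0]
opening: 0.0001
```

drive_tool:
  plan:
    - {"linear":[0,0,0.08],"rotation":[0,0,0]}
    - {"linear":[0,0,0.08],"rotation":[0,0,0]}
    - {"linear":[0,0,0.08],"rotation":[0,0,0]}
    - {"linear":[0,0,0.08],"rotation":[0,0,0]}
    - {"linear":[0,0,0.08],"rotation":[0,0,0]}
    - {"linear":[0,0,0],"rotation":[0,0,0]}

```text
t: 72.42
position: [0.5441, 0.3588, 0.1074]
ee_rot: [-1.085, 1.378, -1.381]
contact_force: [1.2, -2.7, 11.1]
opening: -0.0
```

drive_tool:
  plan:
    - {"linear":[0,-0.5,0],"rotation":[0,0,0]}
    - {"linear":[-0.3,-1,0.1],"rotation":[0,0,0]}
    - {"linear":[-0.3,-1,0.1],"rotation":[0,0,0]}
    - {"linear":[-0.3,-0.5,0],"rotation":[0,0,0]}
    - {"linear":[0,0,0],"rotation":[0,0,0]}

```text
t: 73.05
position: [0.5636, 0.4015, 0.2579]
ee_rot: [-1.084, 1.377, -1.38]
contact_force: [-0.0, -0.3, -0.4]
opening: -0.0
```

```bash
python3 - <<'E'
from sup import *
c=cam("wrist"); p=pose()[0]; print(p)
import pickle; pickle.dump((c,p),open("w12.pkl","wb"))
u,v=proj(c,sp(0,.034,.1))[0].astype(int); x0,y0=u-50,v-40; print(x0,y0)
a=c["img"][y0:y0+80,x0:x0+100]; save("w12",cv2.resize(a,None,fx=7,fy=7,interpolation=cv2.INTER_CUBIC))
E
```

```text
[0.56239438 0.4002768  0.25570691]
241 146
```

View pics/w12.png

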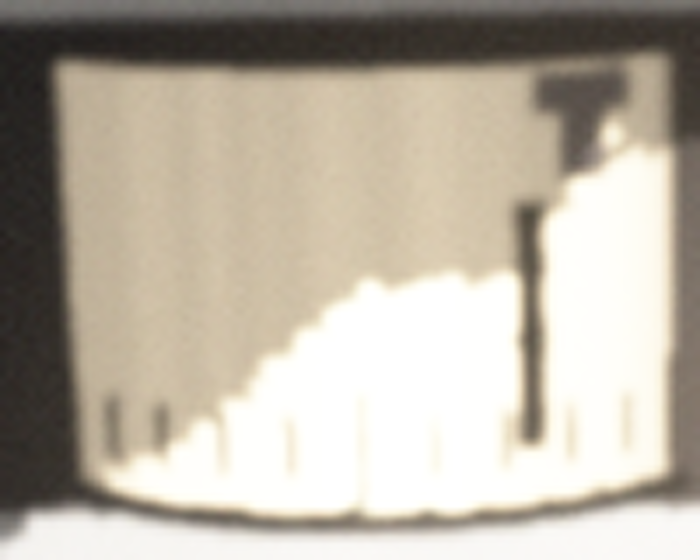

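The needle stands at (530,325), its tip at (528,205), and the index stem's tip is at (580,165), so it needs a little more.

```bash
python3 - <<'E'
from sup import *
import pickle
c,p=pickle.load(open("w12.pkl","rb")); x0,y0=241,146
for n,q in dict(tip=(528,210),base=(532,435),idx=(579,160),tab=(582,90)).items():
    print(n,ang(c,((q[0]+.5)/7-.5+x0,(q[1]+.5)/7-.5+y0)))
from plan import go
w=sp(-.004,-.035,0); go([(*w[:2],.111)])
E
```

```text
tip (np.float64(1.399803136705963), np.float64(0.042143093813424))
base (np.float64(1.4067860005951711), np.float64(0.018390060773777413))
idx (np.float64(1.5488070487324603), np.float64(0.04684961864294001))
tab (np.float64(1.5584183616141698), np.float64(0.054015141437392805))
lin 4 x [0.21, 0.723, -0.117]
```

drive_tool:
  plan:
    - {"linear":[0.21,0.72,-0.12],"rotation":[0,0,0]}
    - {"linear":[0.21,0.72,-0.12],"rotation":[0,0,0]}
    - {"linear":[0.21,0.72,-0.12],"rotation":[0,0,0]}
    - {"linear":[0.21,0.72,-0.12],"rotation":[0,0,0]}
    - {"linear":[0,0,0],"rotation":[0,0,0]}
    - {"linear":[0,0,0],"rotation":[0,0,0]}

```text
t: 73.85
position: [0.5279, 0.3635, 0.1099]
ee_rot: [-1.093, 1.38, -1.382]
contact_force: [0.1, 0.3, -0.2]
opening: -0.0
```

drive_tool:
  plan:
    - {"linear":[0,0.05,0],"rotation":[0,0,0]}
    - {"linear":[0,0.03,0],"rotation":[0,0,0]}
    - {"linear":[0,0,0],"rotation":[0,0,0]}

```text
t: 74.22
position: [0.5291, 0.3643, 0.108]
ee_rot: [-1.09, 1.379, -1.381]
contact_force: [-1.1, -2.8, 4.6]
opening: 0.0003
```

drive_tool:
  plan:
    - {"linear":[0,0.01,0.02],"rotation":[0,0,0]}
    - {"linear":[0,0,0.02],"rotation":[0,0,0]}
    - {"linear":[0,0,0.02],"rotation":[0,0,0]}
    - {"linear":[0,0,0.02],"rotation":[0,0,0]}
    - {"linear":[0,0,0.02],"rotation":[0,0,0]}
    - {"linear":[0,0,0],"rotation":[0,0,0]}
    - {"linear":[0,0,0],"rotation":[0,0,0]}

```text
t: 75.1
position: [0.5342, 0.3632, 0.1079]
ee_rot: [-1.089, 1.379, -1.381]
contact_force: [-1.4, -3.9, 7.6]
opening: -0.0003
```

drive_tool:
  plan:
    - {"linear":[0,-0.2,0],"rotation":[0,0,0]}
    - {"linear":[-0.3,-1,0.2],"rotation":[0,0,0]}
    - {"linear":[-0.3,-1,0.2],"rotation":[0,0,0]}
    - {"linear":[-0.3,-0.5,0.1],"rotation":[0,0,0]}
    - {"linear":[0,0,0],"rotation":[0,0,0]}
    - {"linear":[0,0,0],"rotation":[0,0,0]}

```text
t: 75.85
position: [0.5677, 0.4009, 0.2409]
ee_rot: [-1.092, 1.38, -1.381]
contact_force: [-0.4, 0.0, 0.4]
opening: -0.0003
```

```bash
python3 - <<'E'
from sup import *
c=cam("wrist"); p=pose()[0]; print(p)
import pickle; pickle.dump((c,p),open("w13.pkl","wb"))
u,v=proj(c,sp(.01,.034,.1))[0].astype(int); x0,y0=u-40,v-35; print(x0,y0)
a=c["img"][y0:y0+70,x0:x0+80]; save("w13",cv2.resize(a,None,fx=8,fy=8,interpolation=cv2.INTER_CUBIC))
E
```

```text
[0.56757271 0.40071619 0.24040338]
259 155
```

View pics/w13.png

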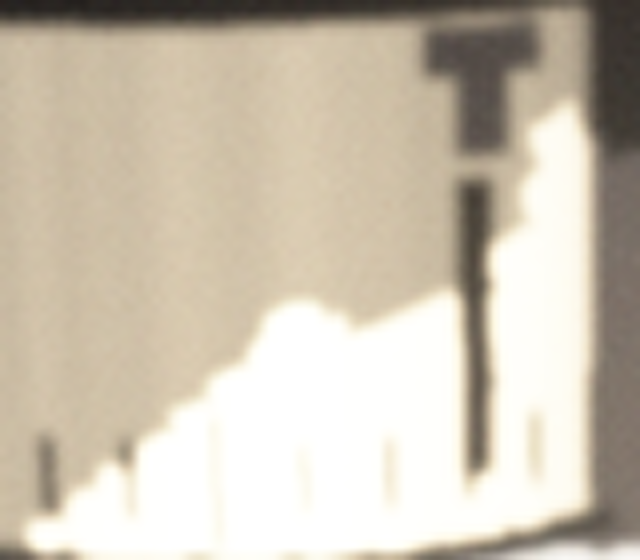

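```bash
python3 - <<'E'
from sup import *
import pickle
c,p=pickle.load(open("w13.pkl","rb")); x0,y0=259,155
g=cv2.resize(c["img"][y0:y0+70,x0:x0+80],None,fx=8,fy=8,interpolation=cv2.INTER_CUBIC).max(2).astype(float)
def cen(y,a,b):
    r=g[y-4:y+5,a:b].mean(0); w=np.clip(170-r,0,None); return (w*np.arange(a,b)).sum()/w.sum()
for n,y,a,b in(("tip",200,430,520),("mid",250,430,500),("low",420,445,510),("stem",120,430,525),("stem",135,430,525),("bar",50,405,560)):
    x=cen(y,a,b); print(n,round(x,1),np.round(ang(c,((x+.5)/8-.5+x0,(y+.5)/8-.5+y0)),4))
from plan import go
w=sp(-.003,-.035,0); go([(*w[:2],.111)])
E
```

```text
tip 474.1 [1.5369 0.0412]
mid 471.0 [1.5285 0.0369]
low 477.1 [1.5412 0.0218]
stem 481.7 [1.5573 0.048 ]
stem 481.7 [1.5571 0.0467]
bar 481.3 [1.5572 0.0539]
lin 3 x [0.288, 0.864, -0.179]
```

The needle is at 1.538 against the index at 1.557, about 0.7 mm short at the rim. I give it one small nudge.

drive_tool:
  plan:
    - {"linear":[0.29,0.86,-0.18],"rotation":[0,0,0]}
    - {"linear":[0.29,0.86,-0.18],"rotation":[0,0,0]}
    - {"linear":[0.29,0.86,-0.18],"rotation":[0,0,0]}
    - {"linear":[0,0,0],"rotation":[0,0,0]}
    - {"linear":[0,0,0],"rotation":[0,0,0]}
    - {"linear":[0,0.05,0],"rotation":[0,0,0]}
    - {"linear":[0,0.03,0],"rotation":[0,0,0]}
    - {"linear":[0,0,0],"rotation":[0,0,0]}

```text
t: 76.9
position: [0.5324, 0.3655, 0.1093]
ee_rot: [-1.089, 1.379, -1.381]
contact_force: [-0.0, -0.3, 0.2]
opening: 0.0001
```

drive_tool:
  plan:
    - {"linear":[0,0.01,0.01],"rotation":[0,0,0]}
    - {"linear":[0,0,0.01],"rotation":[0,0,0]}
    - {"linear":[0,0,0],"rotation":[0,0,0]}
    - {"linear":[0,0,0],"rotation":[0,0,0]}

```text
t: 77.4
position: [0.5335, 0.3653, 0.1089]
ee_rot: [-1.089, 1.379, -1.381]
contact_force: [-0.5, -0.3, -0.4]
opening: 0.0
```

drive_tool:
  plan:
    - {"linear":[0,-0.2,0],"rotation":[0,0,0]}
    - {"linear":[-0.3,-1,0.2],"rotation":[0,0,0]}
    - {"linear":[-0.3,-1,0.2],"rotation":[0,0,0]}
    - {"linear":[-0.3,-0.5,0.1],"rotation":[0,0,0]}
    - {"linear":[0,0,0],"rotation":[0,0,0]}
    - {"linear":[0,0,0],"rotation":[0,0,0]}

```text
t: 78.15
position: [0.5673, 0.4027, 0.2429]
ee_rot: [-1.091, 1.38, -1.381]
contact_force: [-0.3, -0.3, -0.7]
opening: -0.0002
```

```bash
python3 - <<'E'
from sup import *
c=cam("wrist"); p=pose()[0]; print(p)
import pickle; pickle.dump((c,p),open("w14.pkl","wb"))
u,v=proj(c,sp(.01,.034,.1))[0].astype(int); x0,y0=u-40,v-35; print(x0,y0)
a=c["img"][y0:y0+70,x0:x0+80]; save("w14",cv2.resize(a,None,fx=8,fy=8,interpolation=cv2.INTER_CUBIC))
E
```

```text
[0.56705769 0.40244872 0.24231641]
260 157
```

View pics/w14.png

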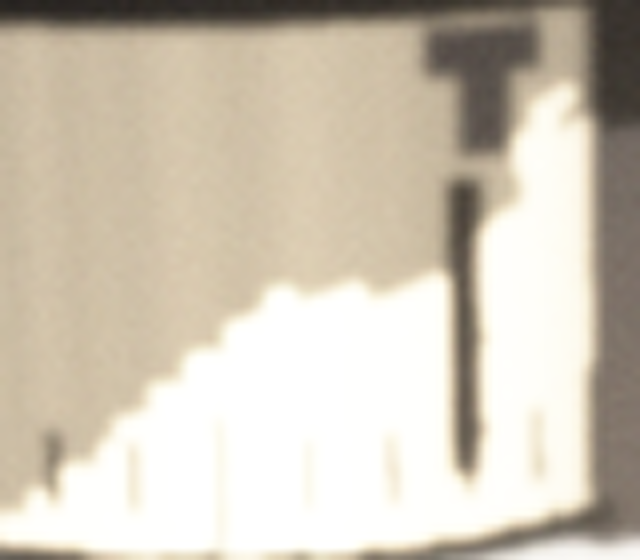

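The approach only brushed the wheel. The needle now stands at 465 against the index at 483 in the crop, about 1.5 mm short, so I repeat with a proper press.

```bash
cat > ndl.py <<'E'
from sup import *
def diff(c,x0,y0):
    g=cv2.resize(c["img"][y0:y0+70,x0:x0+80],None,fx=8,fy=8,interpolation=cv2.INTER_CUBIC).max(2).astype(float)
    o=[]
    for y,a,b in((200,425,520),(215,425,505),(400,435,505),(420,435,510),(110,430,525),(135,430,525),(50,405,560)):
        r=g[y-4:y+5,a:b].mean(0); w=np.clip(150-r,0,None); x=(w*np.arange(a,b)).sum()/w.sum()
        o.append(ang(c,((x+.5)/8-.5+x0,(y+.5)/8-.5+y0))[0])
    print(np.round(o,4),"needle-index %.4f"%(np.mean(o[:4])-np.mean(o[4:])))
E
python3 - <<'E'
from ndl import *
import pickle
diff(pickle.load(open("w13.pkl","rb"))[0],259,155); diff(pickle.load(open("w14.pkl","rb"))[0],260,157)
from plan import go
w=sp(-.003,-.035,0); go([(*w[:2],.116)])
E
```

```text
[1.537  1.5375 1.5415 1.5413 1.5573 1.5574 1.5567] needle-index -0.0178
[1.5066 1.5051 1.5074 1.509  1.5585 1.5552 1.554 ] needle-index -0.0489
lin 3 x [0.299, 0.843, -0.174]
```

drive_tool:
  plan:
    - {"linear":[0.3,0.84,-0.17],"rotation":[0,0,0]}
    - {"linear":[0.3,0.84,-0.17],"rotation":[0,0,0]}
    - {"linear":[0.3,0.84,-0.17],"rotation":[0,0,0]}
    - {"linear":[0,0,0],"rotation":[0,0,0]}
    - {"linear":[0,0,0],"rotation":[0,0,0]}
    - {"linear":[0,0.08,0],"rotation":[0,0,0]}
    - {"linear":[0,0.08,0],"rotation":[0,0,0]}
    - {"linear":[0,0,0],"rotation":[0,0,0]}

```text
t: 79.2
position: [0.5331, 0.3656, 0.1101]
ee_rot: [-1.089, 1.379, -1.381]
contact_force: [-0.4, 0.5, -0.0]
opening: -0.0
```

drive_tool:
  plan:
    - {"linear":[0,0.02,0],"rotation":[0,0,0]}
    - {"linear":[0,0,0],"rotation":[0,0,0]}

```text
t: 79.45
position: [0.533, 0.3655, 0.1089]
ee_rot: [-1.089, 1.379, -1.381]
contact_force: [0.1, -0.6, 0.5]
opening: -0.0001
```

drive_tool:
  plan:
    - {"linear":[0,0.02,0],"rotation":[0,0,0]}
    - {"linear":[0,0.02,0],"rotation":[0,0,0]}
    - {"linear":[0,0,0],"rotation":[0,0,0]}

```text
t: 79.82
position: [0.5334, 0.3655, 0.1079]
ee_rot: [-1.088, 1.379, -1.381]
contact_force: [-0.7, -1.4, 8.0]
opening: 0.0
```

drive_tool:
  plan:
    - {"linear":[0,0,0.015],"rotation":[0,0,0]}
    - {"linear":[0,0,0.015],"rotation":[0,0,0]}
    - {"linear":[0,0,0],"rotation":[0,0,0]}
    - {"linear":[0,0,0],"rotation":[0,0,0]}

```text
t: 80.32
position: [0.535, 0.3652, 0.108]
ee_rot: [-1.088, 1.379, -1.381]
contact_force: [-0.8, -1.1, 7.3]
opening: 0.0003
```

drive_tool:
  plan:
    - {"linear":[0,-0.2,0],"rotation":[0,0,0]}
    - {"linear":[-0.3,-1,0.2],"rotation":[0,0,0]}
    - {"linear":[-0.3,-1,0.2],"rotation":[0,0,0]}
    - {"linear":[-0.3,-0.5,0.1],"rotation":[0,0,0]}
    - {"linear":[0,0,0],"rotation":[0,0,0]}
    - {"linear":[0,0,0],"rotation":[0,0,0]}

```text
t: 81.08
position: [0.5681, 0.4023, 0.2404]
ee_rot: [-1.092, 1.38, -1.381]
contact_force: [0.3, -0.5, -0.4]
opening: 0.0
```

```bash
python3 - <<'E'
from ndl import *
c=cam("wrist"); p=pose()[0]; print(p)
u,v=proj(c,sp(.01,.034,.1))[0].astype(int); x0,y0=u-40,v-35; diff(c,x0,y0)
save("w15",cv2.resize(c["img"][y0:y0+70,x0:x0+80],None,fx=8,fy=8,interpolation=cv2.INTER_CUBIC))
from plan import go
w=sp(-.003,-.035,0); go([(*w[:2],.116)])
E
```

```text
[0.56791271 0.40210937 0.23994065]
[1.559  1.5572 1.5642 1.5636 1.5591 1.5584 1.557 ] needle-index 0.0028
lin 3 x [0.298, 0.828, -0.179]
```

Needle minus index is now +0.003 rad. One last look at the whole scene before I hand in.

```bash
python3 - <<'E'
from hung import *
t=cam("top"); s=cam("scene"); save("scene2",s["img"])
for xy in([.62,.14],[.61,.009],[.602,-.122]): hung(t,xy); 
print(pose()[2]["contact_force"].round(1))
E
```

```text
hung ctr [0.6262 0.142 ] size [60.  75.7] ang 83.1 top z 0.1028 slope x 0.030 y 0.025 front n.p 0.5804 779
hung ctr [0.6182 0.0113] size [56.6 73.6] ang 84.9 top z 0.1028 slope x 0.032 y 0.013 front n.p 0.5804 760
hung ctr [ 0.6096 -0.1214] size [56.2 73.9] ang 86.4 top z 0.1026 slope x 0.037 y 0.003 front n.p 0.5801 772
[-0.3  0.1  0.3]
```

View pics/scene2.png

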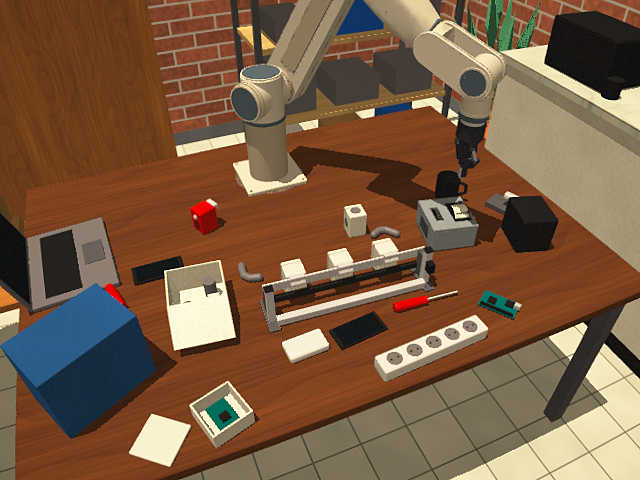

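The scene shows all three nodes hung at (293,275), (341,263) and (385,252), no lipped node left on the table, and the bystanders where they were. The arm is clear, so I hand in.

```bash
python3 -c "
from h import *
print(close_job())"
```

```text
the job is handed in; nothing more can be done
None
```

The job is handed in at about 81 s of the 210 s allowed. The wheel was rolled back to zero, the three sensor nodes were hung and let go, and the wheel was then rolled up to the set index. The fourth node was not on the table.

- **Zero first:** two strokes ran against the stop, and a close look showed the needle where wheel 0 puts it.
- **Nodes:**
  - Just after each release, the wrist camera showed each node's top about 101 mm up (102 mm nominal) and level to about 1 to 1.5°, with the fronts in line within 1 mm.
  - The last, coarser top view disagreed slightly. It read slopes of about 2° and one node's angle 3° off, which I put down to its low resolution and did not re-measure up close.
- **Needle:** the last check read needle minus index as +0.003 rad. An earlier nudge had only brushed the wheel and moved the needle back to 0.05 rad short, so I repeated it with a proper press.
- **Trouble on the way:**
  - The first node caught the rest strip (about 67 N up and 35 N sideways at the wrist) and tipped in the jaws. I set it down and regrasped it.
  - The third jammed 8 mm high (about 50 N) because it sat 2.7° askew in the jaws, and I corrected that.
  - Both presses went through a held node. They stayed under the 120 N wrist limit, but I can't rule out that they count against the 40 N pressing limit.
- **Other things:** in the last picture the plain box, the red block and the other bystanders looked where they started.

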